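# Refill the far parts bin with the pulling hook

### The job

Using the pulling hook, drag the green bin out from under the wire rack until it stands clear of the rack's front edge, then tip all the yellow connectors from the blue scoop into it and put in every grey terminal block from the sorting board as well. With everything in it, push the bin back under the rack with the hook until it sits flush against the stop bar at the back (never move it with the gripper itself while it is under the rack), and leave the hook standing on its black mat and the empty scoop standing upright on the sorting board. Do not tip the bin over or shift the jar or the spool.

Things in the scene. Friction and masses are not known exactly. Their poses are not given: they have to be found in the camera images.
- rack: Fixed open wire rack, 360 mm wide (y), 230 deep (x); grid of steel wires 195 to 205 mm above the bench, thin legs at its corners. Origin: on the bench below the middle of its front edge; x points inwards, away from the robot. A red stop bar, 5 to 40 mm above the bench, runs across the back, its front face at x = 210 mm. Open at the front; nothing can reach down through the grid.
- bin_front (a point): Middle of the lower front edge of the loose green open-topped bin: outside 120 (x) x 130 (y) x 60 mm high, walls and floor 4 mm, 0.18 to 0.38 kg empty. x points from this point to the bin's back (0 to 120 mm), z up; the front wall (white label) faces the robot. It starts under the rack, out of the gripper's reach. Flush with the stop bar, this point is at x = 90 mm in the rack's frame.
- mat: Fixed flat black rubber mat, 300 (x) x 130 (y) x 3 mm, where the hook is kept. Origin: centre of its underside.
- hook_grip (a point): Centre of the orange handle of the loose pulling hook (0.25 kg), a block 120 (x) x 26 (y) x 36 mm (z), which stands on the mat on its underside; x points along the tool to the prongs, z up. A steel rod, 8 mm thick, rises from its front and runs level, its top 70 mm above the underside, to a crossbar.
- hook_tip (a point): Midway between the lower ends of the hook's two prongs (8 mm thick, pointing down from the crossbar, 24 mm to either side in y): 155 mm ahead of hook_grip, 18 mm lower, level with the handle's underside. Same axes as hook_grip.
- board: Fixed flat white sorting board, 300 (x) x 220 (y) x 3 mm, with blue side edges. Origin: centre of its underside.
- scoop_grip (a point): Grip point on the handle of the loose blue scoop (0.15 kg): a round cup, mouth 82 mm across, foot 56, 70 high, wall 3, with a level round handle 16 mm thick and 90 long near the rim. The point is on the handle's axis, 80 mm from the cup's axis, 52 mm above the underside; the handle ends 45 mm further out. x points along the handle to the cup, z up.
- scoop_mouth (a point): Centre of the scoop's mouth: 80 mm ahead of scoop_grip along x and 18 mm higher. Same axes.
- nut0_center (a point): Centre of a loose yellow winged wire connector: a barrel 15 mm in diameter and 18 mm long (along z) with two wings, 21 mm over the wings (along x) and 4 mm thick; 12 g. It starts in the scoop. 4 to 6 of these are present.
- nut1_center (a point): Centre of a loose yellow winged wire connector: a barrel 15 mm in diameter and 18 mm long (along z) with two wings, 21 mm over the wings (along x) and 4 mm thick; 12 g. It starts in the scoop. 4 to 6 of these are present.
- nut2_center (a point): Centre of a loose yellow winged wire connector: a barrel 15 mm in diameter and 18 mm long (along z) with two wings, 21 mm over the wings (along x) and 4 mm thick; 12 g. It starts in the scoop. 4 to 6 of these are present.
- nut3_center (a point): Centre of a loose yellow winged wire connector: a barrel 15 mm in diameter and 18 mm long (along z) with two wings, 21 mm over the wings (along x) and 4 mm thick; 12 g. It starts in the scoop. 4 to 6 of these are present.
- nut4_center (a point): Centre of a loose yellow winged wire connector: a barrel 15 mm in diameter and 18 mm long (along z) with two wings, 21 mm over the wings (along x) and 4 mm thick; 12 g. It starts in the scoop. 4 to 6 of these are present.
- nut5_center (a point): Centre of a loose yellow winged wire connector: a barrel 15 mm in diameter and 18 mm long (along z) with two wings, 21 mm over the wings (along x) and 4 mm thick; 12 g. It starts in the scoop. 4 to 6 of these are present.
- term0_center (a point): Centre of a loose grey terminal block with red levers, 36 (x) x 20 (y) x 18 mm (z), 25 g. It starts flat on the sorting board. 2 to 4 of these are present.
- term1_center (a point): Centre of a loose grey terminal block with red levers, 36 (x) x 20 (y) x 18 mm (z), 25 g. It starts flat on the sorting board. 2 to 4 of these are present.
- term2_center (a point): Centre of a loose grey terminal block with red levers, 36 (x) x 20 (y) x 18 mm (z), 25 g. It starts flat on the sorting board. 2 to 4 of these are present.
- term3_center (a point): Centre of a loose grey terminal block with red levers, 36 (x) x 20 (y) x 18 mm (z), 25 g. It starts flat on the sorting board. 2 to 4 of these are present.
- jar: Bystander: loose brown glass jar with a white cap, 56 mm in diameter, 75 mm high. Origin: centre of its underside.
- spool: Bystander: loose spool of red wire, 70 mm in diameter, 44 mm high. Origin: centre of its underside.
Mind the look-alikes: they are no part of the job. There is more than one size of the part that bears scoop_grip; the job needs the smaller.

How it is judged:
By the outcome, as a careful person would: the job done as asked, in the order asked, and still so for the second after the job is handed in, with the robot touching nothing.
Of nut3, nut4, nut5 only 1 to 3 are there at a start; the rules pass over those that are not, and their reading is None.
Of term0, term1, term2, term3 only 2 to 4 are there at a start; the rules pass over those that are not, and their reading is None.
At some moment in a run one of term0, term1, term2, term3 may be knocked a few centimetres aside while the robot is not near it.
It also fails if it takes over 210 s, if anything falls off the work surface, if the arm or the gripper's body presses on something with over 40 N, if the wrist force passes 120 N, or if a joint passes its speed limit or range.

### The arm

A 6-joint arm with a two-finger parallel gripper is mounted at the origin on the work surface. World frame = base frame: x ahead of the robot, y to its left, z up, the work surface at z = 0. Lengths are in m, angles in degrees, forces in N, time in s.
With the tool pointing down it reaches from about 0.375 to 0.9 m from the base axis. Payload 3.1 kg.
Tool frame: the origin (TCP) lies on the centre line of the jaws, within the pads' length; the fingertips stand 25 mm ahead of it and the grasp point (between the pads) lies 6 mm ahead of it; z points along the fingers, y is the line along which they close (so a half turn about z gives the same grasp; the last joint's range is limited). The gripper opens to 87 mm and grips with 3 to 60 N. Pads are 19 mm wide; open, the fingers measure 117 mm over their backs; the gripper's body (75 mm by 190 mm) begins 51 mm behind the grasp point.
Start: joints at [65.117, 30.224, 82.088, -0, 67.689, -10.227], TCP at [0.158, 0.605, 0.217] pointing down, gripper open.
Joint ranges: [-176.69, 176.69], [-43.24, 126.21], [12.49, 139.97], [-82, 262], [0, 151.66], [-163.58, 163.58]. Speed limits (degrees/s): [159.86, 159.86, 180, 180, 180, 180].

### API

Orientations are given as a 3x3 rotation matrix whose columns are the frame's x, y, z axes.
In Python, from rig import * gives the robot as it stands.
- The arm moves only by the tool step_arm, never from a script. Its argument "steps" is a list of rows, each a list of 7 numbers: the shift along the tool's x, y, z normalised to -1 to 1, where 1 is 0.3 m, then the turn, a rotation vector about the tool's x, y, z normalised to -1 to 1, where 1 is 45 degrees, then the gripper's target within -1 to 1 (shut at 1, half-way at 0, fully open at -1). A call has 1 to 8 rows; each row is the pose to reach, as a shift and turn from the pose commanded when the call began, along the tool's axes at that moment; what a row does not reach only later rows make up. A row lasts 1/12 s, in which the tool goes at most 41.7 mm and 7.16 degrees, less where a joint would pass 70% of its speed; a pose out of reach is approached as far as the arm can. A call with a number of a shift or a turn outside -1 to 1 is refused whole. A call with a gripper value outside its range is refused whole. The fingers move at their own pace and stop on an object; the grip force is fixed at half the most. Time passes only in rows, so rows that repeat a pose let the fingers close. It gives the time, the measured TCP pose, the force, the opening and the grip force at its end, in the units of the state.
- read_state(): the state, without advancing time (a new reading comes with each control period).
- capture(name): name is "scene" or "top" or "wrist"; returns a dict with "image" (400x640x3 uint8, red, green, blue), "vertical_fov" (degrees; the focal length in pixels is half the picture's height over the tangent of half this angle, whatever the lens; pixels are square), "cx", "cy" (the principal point, pixels), "world_from_camera" (4x4, takes a point from camera to world coordinates); the wrist camera has in their place "T_tool_cam" (4x4, takes a point from camera to tool coordinates, whose origin is the TCP and whose axes are the flange's). Camera axes: x right, y down, z forward; pixel columns grow to the right and rows downward; lengths in m; the calibration is good to about 2 mm. The wrist camera is an equidistant fisheye: a pixel r from the principal point sees the ray r / f radians off the axis. A picture is of the moment at which its call begins: read the wrist's pose just before it. There is no depth.
- hand_in(): hands the job in; it is judged then, once.
The state is a dict: "time_s": time; "joint_positions": joint angles; "qvel": joint speeds; "tau": joint torques, N m; "position": TCP position; "tcp_rot": TCP orientation; "force": force on the tool from outside, world axes, zero at the start; "moment": the same for the moment, N m; "opening": opening from 0.0 (shut) to 1.0 (fully open); "grasp_force": force on a finger pad.
Only numpy, scipy, OpenCV 4.12 (cv2) and the standard library are available. Lean on these libraries where they do the work, as an engineer would, in place of code of your own. Each camera call takes 0.05 s, during which the arm holds its last target. There are 200 camera calls.

## Working session

There is one attempt and no reset: what is moved stays moved. The work goes in short steps, Python scripts to look and compute and a tool call to move; the robot and the scene stay as the last step left them, time stands still between calls to the robot, and variables do not carry over. Pictures are saved under pics/ and viewed, at most 14 in all, crops included, and the job is handed in when it is done.

Besides the shell and the picture viewer there is one more tool, called after ">>>" as name(argument=value, ...) on one line, values as JSON. step_arm: Moves the arm, as the interface text tells. Scaled input: -1 to 1 covers 0.3 m each way for a shift and 45 degrees each way for a turn. Its arguments: {"type":"object","properties":{"steps":{"type":"array"}},"required":["steps"]}

```bash
ls; mkdir -p pics
cat > h.py <<'E'
from rig import *
import numpy as np, cv2
def snap(n,f):
    c=capture(n); cv2.imwrite('pics/%s.png'%f,c['image'][:,:,::-1]); 
    import pickle; pickle.dump(c,open('pics/%s.pkl'%f,'wb')); return c
def load(f):
    import pickle; return pickle.load(open('pics/%s.pkl'%f,'rb'))
def ray(c,u,v):
    f=200/np.tan(np.radians(c['vertical_fov'])/2)
    T=np.array(c['world_from_camera']); d=np.array([(u-c['cx'])/f,(v-c['cy'])/f,1.])
    return T[:3,3],T[:3,:3]@d
def at(c,u,v,z):
    o,d=ray(c,u,v); return (o+d*(z-o[2])/d[2]).round(4)
def proj(c,p):
    f=200/np.tan(np.radians(c['vertical_fov'])/2)
    T=np.array(c['world_from_camera']); q=T[:3,:3].T@(np.array(p)-T[:3,3])
    return np.array([c['cx']+f*q[0]/q[2],c['cy']+f*q[1]/q[2]]).round(1)
E
python3 - <<'E'
from h import *
for n in('scene','top'):
    c=snap(n,n+'0'); print(n,c['vertical_fov'],c['cx'],c['cy'],np.array(c['world_from_camera']).round(3).tolist())
s=read_state(); print(s['position'],np.array(s['tcp_rot']).round(3).tolist())
E
```

```text
pics
scene 50.63993462141755 316.71093140634906 204.38211730791917 [[-0.85, 0.375, -0.37, 1.031], [0.527, 0.616, -0.585, 0.864], [0.008, -0.692, -0.722, 0.968], [0.0, 0.0, 0.0, 1.0]]
top 47.23835369970068 325.70394592026975 201.01836046845816 [[0.025, -0.996, 0.082, 0.463], [-1.0, -0.023, 0.02, 0.12], [-0.018, -0.082, -0.996, 1.474], [0.0, 0.0, 0.0, 1.0]]
[0.1578277  0.60405052 0.21606555] [[-0.967, 0.253, -0.001], [0.253, 0.967, -0.002], [0.0, -0.002, -1.0]]
```

View pics/scene0.png

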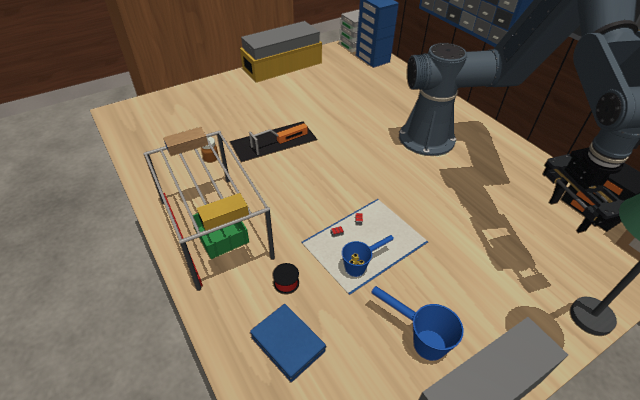

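View pics/top0.png

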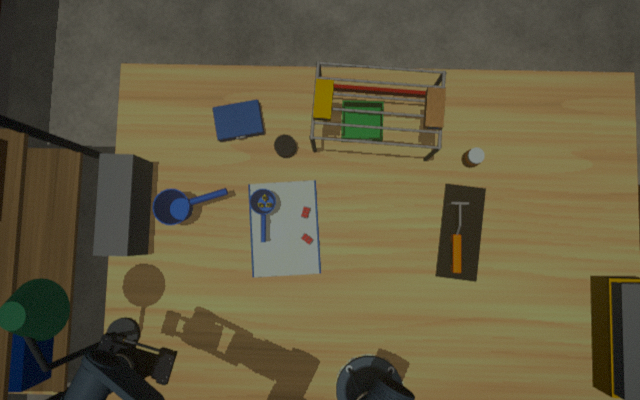

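The top view shows the green bin under the rack (362,121), the hook on its mat (457,240), the small scoop on the board (263,215) and two terminal blocks (306,212) and (307,239). Look-alikes: large scoop (175,207), blue box (238,120), yellow box on the rack (323,98). I choose the small scoop on the board and will check it in a crop.

Run:
```python
from h import *
c=load('top0');im=c['image'][:,:,::-1]
r=lambda a,k:cv2.resize(a,None,fx=k,fy=k,interpolation=cv2.INTER_CUBIC)
cv2.imwrite('pics/c1.png',r(im[170:285,240:330],5))
cv2.imwrite('pics/c2.png',r(im[55:205-45+0,300:490],4))
cv2.imwrite('pics/c3.png',r(im[180:290,430:490],5))
a=cv2.imread('pics/c1.png');b=cv2.imread('pics/c3.png')
m=np.zeros((575,760,3),np.uint8);m[:,:450]=a;m[:550,455:755]=b;cv2.imwrite('pics/c1.png',m)
```

```text
(no output)
```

View pics/c1.png

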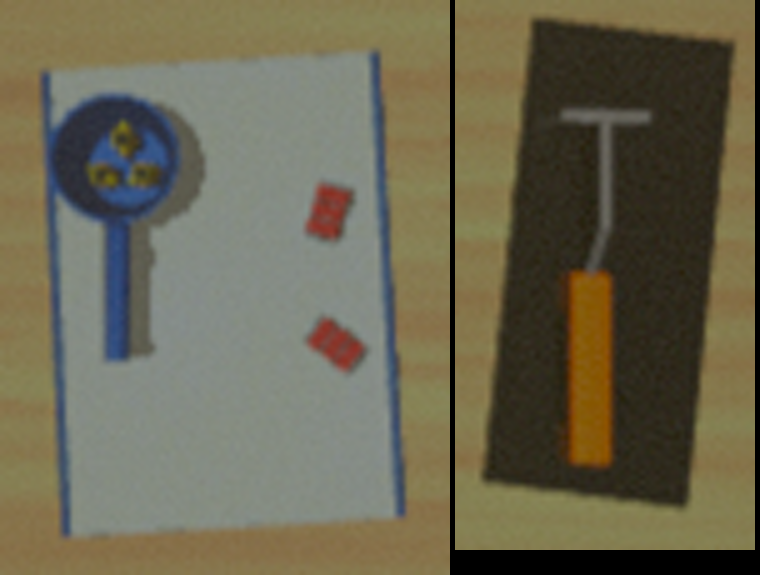

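View pics/c2.png

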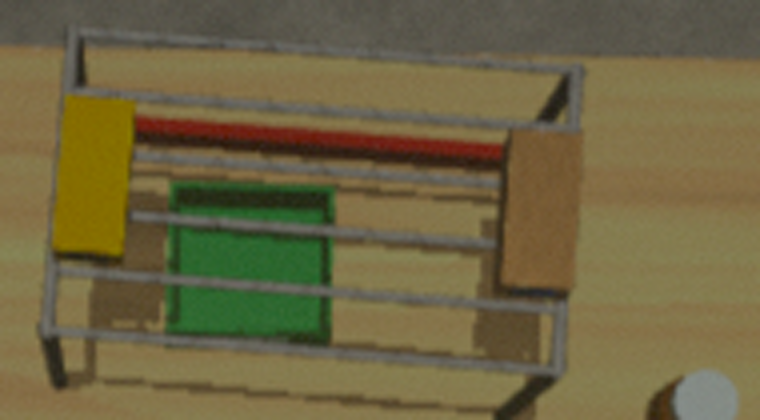

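Run:
```python
from h import *
c=load('top0')
def L(n,pts,f,z):
    print(n,[at(c,*f(*p),z)[:2].tolist() for p in pts])
f1=lambda u,v:(u/5+240-.4,v/5+170-.4); f2=lambda u,v:(u/4+300-.4,v/4+55-.4); f3=lambda u,v:((u-455)/5+430-.4,v/5+180-.4)
L('bin FL FR BR BL',[(167,332),(330,342),(334,186),(172,182)],f2,.06)
L('rack FL FR BL BR',[(47,330),(560,370),(75,32),(580,70)],f2,.2)
L('stop',[(134,125),(503,152)],f2,.04)
L('handle FL FR BR BL',[(568,270),(612,270),(612,466),(568,466)],f3,.039)
L('cross L R rodmid',[(560,116),(650,116),(605,116),(606,225)],f3,.073)
L('cup,handle end',[(117,157)],f1,.073)
L('cup,handle end',[(117,360),(117,222)],f1,.055)
L('board',[(45,72),(377,52),(403,516),(66,536)],f1,.003)
L('t0 corners',[(320,183),(354,189),(337,241),(306,234)],f1,.021)
L('t1',[(325,317),(368,350),(350,371),(307,340)],f1,.021)
L('mat',[(533,18),(734,42),(687,506),(483,480)],f3,.003)
print('jar,spool',at(c,476,156,.08),at(c,286,146,.044))
```

```text
bin FL FR BR BL [[0.7805, 0.1051], [0.7752, -0.0225], [0.9, -0.0238], [0.9007, 0.1038]]
rack FL FR BL BR [[0.7488, 0.1915], [0.7277, -0.1698], [0.966, 0.1774], [0.9445, -0.1831]]
stop [[0.9531, 0.1351], [0.9365, -0.1602]]
handle FL FR BR BL [[0.4889, -0.2468], [0.4896, -0.2741], [0.3687, -0.2741], [0.368, -0.2471]]
cross L R rodmid [[0.5822, -0.233], [0.5835, -0.2877], [0.5828, -0.2604], [0.5162, -0.2611]]
cup,handle end [[0.5743, 0.3422]]
cup,handle end [[0.4495, 0.3405], [0.5351, 0.3436]]
board [[0.6341, 0.4022], [0.652, 0.1868], [0.3546, 0.1622], [0.3363, 0.3771]]
t0 corners [[0.5648, 0.2201], [0.5615, 0.1983], [0.5281, 0.2082], [0.5321, 0.2281]]
t1 [[0.4797, 0.2144], [0.4595, 0.1866], [0.446, 0.1976], [0.4648, 0.2254]]
mat [[0.6511, -0.2332], [0.6385, -0.3619], [0.3425, -0.3312], [0.3554, -0.2027]]
jar,spool [ 0.7273 -0.3084  0.08  ] [0.7534 0.2799 0.044 ]
```

The crop confirms the small scoop: cup (263,201), handle pointing down to (263,242), yellow connectors inside. The two terminals are at (306,212) and (307,239), and the hook lies along +x. Now I'll head for the hook.

>>> step_arm(steps=[[-0.945,-0.717,-0.1,0,0,-0.3256,-1],[-0.945,-0.717,-0.1,0,0,-0.3256,-1],[-0.945,-0.717,-0.1,0,0,-0.3256,-1],[-0.945,-0.717,-0.1,0,0,-0.3256,-1],[-0.945,-0.717,-0.1,0,0,-0.3256,-1],[-0.945,-0.717,-0.1,0,0,-0.3256,-1],[-0.945,-0.717,-0.1,0,0,-0.3256,-1],[-0.945,-0.717,-0.1,0,0,-0.3256,-1]])

```text
time_s: 0.77
position: [0.3622, 0.3438, 0.2447]
tcp_rot: [[-1.0, -0.0, -0.001], [-0.0, 1.0, -0.0], [0.001, -0.0, -1.0]]
force: [0.9, 1.1, 0.2]
opening: 0.999
grasp_force: 0.0
```

>>> step_arm(steps=[[-0.263,-1,0,0,0,0,-1],[-0.263,-1,0,0,0,0,-1],[-0.263,-1,0,0,0,0,-1],[-0.263,-1,0,0,0,0,-1],[-0.263,-1,0,0,0,0,-1],[-0.263,-1,0,0,0,0,-1],[-0.263,-1,0,0,0,0,-1],[-0.263,-1,0,0,0,0,-1]])

```text
time_s: 1.43
position: [0.4418, 0.0414, 0.2448]
tcp_rot: [[-1.0, 0.003, 0.001], [0.003, 1.0, -0.002], [-0.001, -0.002, -1.0]]
force: [0.1, 0.7, -0.0]
opening: 0.997
grasp_force: 0.0
```

>>> step_arm(steps=[[0,-1,0.2,0,0,0,-1],[0,-1,0.2,0,0,0,-1],[0,-1,0.2,0,0,0,-1],[0,-1,0.2,0,0,0,-1],[0,-1,0.2,0,0,0,-1],[0,-1,0.2,0,0,0,-1],[0,-1,0.2,0,0,0,-1],[0,-1,0.2,0,0,0,-1]])

```text
time_s: 2.1
position: [0.4407, -0.2602, 0.1837]
tcp_rot: [[-1.0, 0.004, 0.001], [0.004, 1.0, -0.003], [-0.001, -0.003, -1.0]]
force: [0.9, 0.0, -0.4]
opening: 0.997
grasp_force: 0.0
```

>>> step_arm(steps=[[0,0,0.2,0,0,0,-1],[0,0,0.35,0,0,0,-1],[0,0,0.45,0,0,0,-1],[0,0,0.493,0,0,0,-1],[0,0,0.493,0,0,0,-1]])

```text
time_s: 2.52
position: [0.4374, -0.2516, 0.0323]
tcp_rot: [[-1.0, 0.0, -0.008], [0.0, 1.0, 0.008], [0.008, 0.008, -1.0]]
force: [-0.3, 0.7, 0.5]
opening: 0.999
grasp_force: 0.0
```

>>> step_arm(steps=[[0,0,0,0,0,0,1],[0,0,0,0,0,0,1],[0,0,0,0,0,0,1],[0,0,0,0,0,0,1],[0,0,0,0,0,0,1],[0,0,0,0,0,0,1],[0,0,0,0,0,0,1],[0,0,0,0,0,0,1]])

```text
time_s: 3.18
position: [0.4407, -0.2545, 0.0372]
tcp_rot: [[-1.0, 0.0, 0.001], [0.0, 1.0, -0.001], [-0.001, -0.001, -1.0]]
force: [-0.2, -0.2, -1.0]
opening: 0.479
grasp_force: 0.0
```

>>> step_arm(steps=[[0,0,0,0,0,0,1],[0,0,0,0,0,0,1],[0,0,0,0,0,0,1],[0,0,0,0,0,0,1],[0,0,0,0,0,0,1],[0,0,0,0,0,0,1],[0,0,0,0,0,0,1],[0,0,0,0,0,0,1]])

```text
time_s: 3.85
position: [0.4405, -0.2544, 0.0368]
tcp_rot: [[-1.0, 0.0, -0.0], [0.0, 1.0, 0.0], [0.0, 0.0, -1.0]]
force: [-0.3, 0.4, -0.4]
opening: 0.011
grasp_force: 0.0
```

>>> step_arm(steps=[[0,0,-0.07,0,0,0,1],[0,0,-0.14,0,0,0,1],[0,0,-0.21,0,0,0,1],[0,0,-0.26,0,0,0,1],[0,0,-0.267,0,0,0,1],[0,0,-0.267,0,0,0,1]])

```text
time_s: 4.35
position: [0.441, -0.2549, 0.1177]
tcp_rot: [[-1.0, -0.0, 0.002], [-0.0, 1.0, -0.002], [-0.002, -0.002, -1.0]]
force: [-0.2, 0.3, -0.2]
opening: 0.005
grasp_force: 0.0
```

Run:
```python
from h import *
s=read_state();print(s['position'],s['grasp_force'],s['opening'])
c=snap('top','t1');im=c['image'][:,:,::-1]
d=capture('scene');import pickle;pickle.dump(d,open('pics/s1.pkl','wb'))
a=cv2.resize(im[160:300,400:500],None,fx=4,fy=4,interpolation=2);b=cv2.resize(d['image'][80:220,200:300,::-1],None,fx=4,fy=4,interpolation=2)
cv2.imwrite('pics/m1.png',np.hstack([a,b]))
```

```text
[ 0.44101985 -0.25485096  0.11773538] 0.0 0.005404298095025024
```

View pics/m1.png

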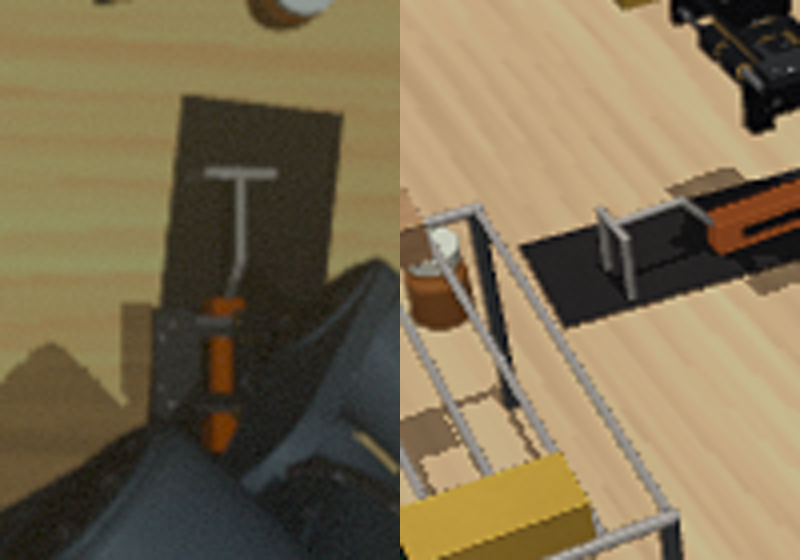

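Run:
```python
from h import *
c=load('s1');t=load('t1');s=read_state()
p=s['position']; 
for k in(0,.0,.025,-.045):
    q=p-[0,0,k]; print(k,proj(c,q),proj(t,q))
print('hookgrip',proj(c,[.429,-.2605,.021]),proj(t,[.429,-.2605,.039]))
print(s['joint_positions'])
w=snap('wrist','w1'); print(np.array(w['T_tool_cam']).round(3).tolist(),w['vertical_fov'])
a=c['image'][40:190,220:360,::-1]
cv2.imwrite('pics/m2.png',np.hstack([cv2.resize(a,None,fx=2.67,fy=2.67,interpolation=2)[:400,:370],w['image'][:,120:540,::-1]]))
```

```text
0 [290.  113.1] [461.4 250.1]
0.0 [290.  113.1] [461.4 250.1]
0.025 [290.3 119.1] [459.1 249.8]
-0.045 [289.5 102. ] [465.8 250.4]
hookgrip [292.7 133.2] [456.6 253.1]
[-4.26166354e+01  3.01742300e+01  1.04121673e+02  4.01053938e-04
  4.57790687e+01 -1.32609245e+02]
[[-0.0, -0.963, -0.269, 0.073], [1.0, -0.0, 0.001, 0.001], [-0.001, -0.269, 0.963, -0.168], [0.0, 0.0, 0.0, 1.0]] 65.70646984690485
```

View pics/m2.png

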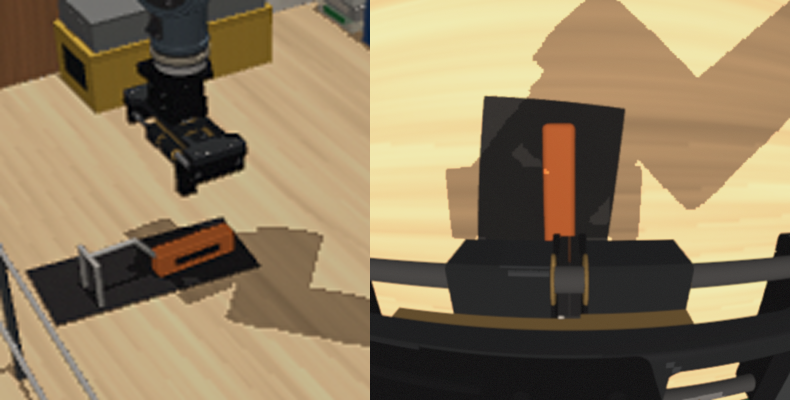

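The wrist and scene views show the fingers closed above the handle at about scene pixel (290,112). The tips sit roughly 25 mm higher than the TCP reading suggests, and the hook hasn't moved. I'll reopen and go lower, watching the force.

>>> step_arm(steps=[[0,-0.02,0,0,0,0,-1],[0,-0.02,0,0,0,0,-1],[0,-0.02,0,0,0,0,-1],[0,-0.02,0,0,0,0,-1],[0,-0.02,0,0,0,0,-1],[0,-0.02,0,0,0,0,-1],[0,-0.02,0,0,0,0,-1],[0,-0.02,0,0,0,0,-1]])

```text
time_s: 5.17
position: [0.4405, -0.2604, 0.117]
tcp_rot: [[-1.0, 0.0, 0.0], [0.0, 1.0, -0.0], [-0.0, -0.0, -1.0]]
force: [0.3, 0.1, 0.3]
opening: 0.525
grasp_force: 0.0
```

>>> step_arm(steps=[[0,0,0,0,0,0,-1],[0,0,0,0,0,0,-1],[0,0,0.05,0,0,0,-1],[0,0,0.1,0,0,0,-1],[0,0,0.15,0,0,0,-1],[0,0,0.2,0,0,0,-1],[0,0,0.23,0,0,0,-1],[0,0,0.25,0,0,0,-1]])

```text
time_s: 5.83
position: [0.4402, -0.2601, 0.0409]
tcp_rot: [[-1.0, 0.0, -0.001], [0.0, 1.0, 0.001], [0.001, 0.001, -1.0]]
force: [0.2, 0.2, 0.5]
opening: 0.995
grasp_force: 0.0
```

Run:
```python
from h import *
s=read_state();p=s['position'];print(p,s['opening'])
c=snap('scene','s2')
for q in([0,.0435,0],[0,-.0435,0],[0,.0435,-.025],[0,-.0435,-.025]): print(q,(proj(c,p+q)-[230,70])*6)
cv2.imwrite('pics/m3.png',cv2.resize(c['image'][70:165,230:360,::-1],None,fx=6,fy=6,interpolation=2))
```

```text
[ 0.44016343 -0.26010578  0.04093139] 0.9949531322861209
[0, 0.0435, 0] [395.4 396. ]
[0, -0.0435, 0] [325.2 322.8]
[0, 0.0435, -0.025] [396. 429.]
[0, -0.0435, -0.025] [327.  355.8]
```

View pics/m3.png

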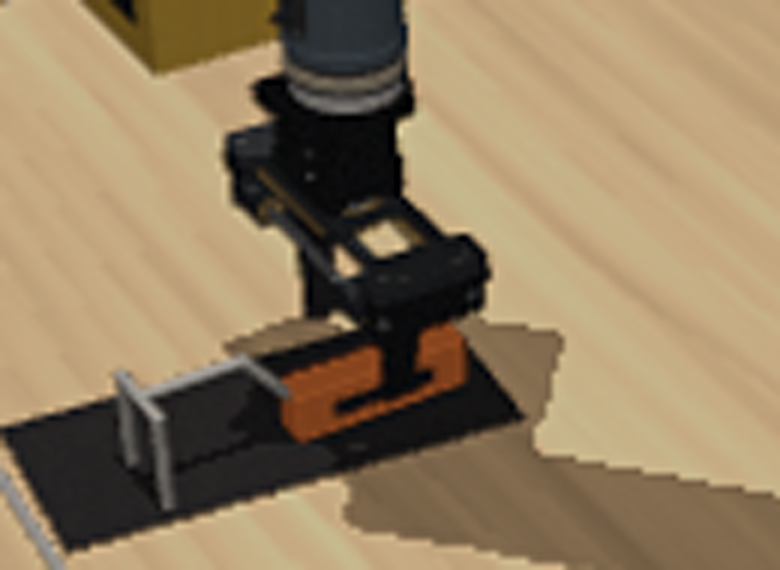

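The near fingertip shows at crop (403,395), right where the TCP itself projects. So the tips are at about the TCP reading. I'll go 28 mm lower and close.

>>> step_arm(steps=[[0,0,0.03,0,0,0,-1],[0,0,0.06,0,0,0,-1],[0,0,0.09,0,0,0,-1],[0,0,0.09,0,0,0,-1]])

```text
time_s: 6.22
position: [0.4398, -0.2599, 0.0135]
tcp_rot: [[-1.0, 0.0, -0.002], [0.0, 1.0, 0.002], [0.002, 0.002, -1.0]]
force: [0.3, -0.7, 0.1]
opening: 1.002
grasp_force: 0.0
```

>>> step_arm(steps=[[0,0,0,0,0,0,1],[0,0,0,0,0,0,1],[0,0,0,0,0,0,1],[0,0,0,0,0,0,1],[0,0,0,0,0,0,1],[0,0,0,0,0,0,1],[0,0,0,0,0,0,1],[0,0,0,0,0,0,1]])

```text
time_s: 6.88
position: [0.4406, -0.2605, 0.015]
tcp_rot: [[-1.0, 0.0, 0.0], [0.0, 1.0, -0.0], [-0.0, -0.0, -1.0]]
force: [0.8, 0.0, -0.3]
opening: 0.477
grasp_force: 0.0
```

>>> step_arm(steps=[[0,0,0,0,0,0,1],[0,0,0,0,0,0,1],[0,0,0,0,0,0,1],[0,0,0,0,0,0,1],[0,0,0,0,0,0,1],[0,0,0,0,0,0,1]])

```text
time_s: 7.38
position: [0.4406, -0.2606, 0.015]
tcp_rot: [[-1.0, 0.0, 0.0], [0.0, 1.0, -0.0], [-0.0, -0.0, -1.0]]
force: [-0.4, -1.7, 0.2]
opening: 0.296
grasp_force: 30.0
```

Gripped at 25.8 mm. Lift and carry it to the bin's line.

>>> step_arm(steps=[[0,0,-0.1,0,0,0,1],[0,0,-0.2,0,0,0,1],[0,0,-0.267,0,0,0,1],[0,0.1,-0.267,0,0,0,1],[0,0.22,-0.267,0,0,0,1],[0,0.35,-0.267,0,0,0,1],[0,0.48,-0.267,0,0,0,1],[0,0.6,-0.267,0,0,0,1]])

```text
time_s: 8.05
position: [0.4392, -0.0782, 0.0948]
tcp_rot: [[-1.0, 0.001, -0.002], [0.001, 1.0, 0.001], [0.002, 0.001, -1.0]]
force: [1.0, 0.8, -2.4]
opening: 0.298
grasp_force: 30.0
```

>>> step_arm(steps=[[0,0.12,0,0,0,0.0556,1],[0,0.24,0,0,0,0.0556,1],[0,0.34,0,0,0,0.0556,1],[0,0.4,0,0,0,0.0556,1],[0,0.422,0,0,0,0.0556,1],[0,0.422,0,0,0,0.0556,1],[0,0.422,0,0,0,0.0556,1]])

```text
time_s: 8.63
position: [0.4405, 0.0459, 0.0949]
tcp_rot: [[-0.999, 0.043, -0.0], [0.043, 0.999, -0.0], [0.0, -0.0, -1.0]]
force: [-0.4, -0.7, -1.9]
opening: 0.297
grasp_force: 30.0
```

Run:
```python
from h import *
s=read_state();p=s['position'];print(p,s['opening'],s['grasp_force'])
c=snap('top','t3');d=snap('scene','s3')
a=cv2.resize(c['image'][60:220,300:460,::-1],None,fx=3,fy=3,interpolation=2);b=cv2.resize(d['image'][100:260,140:246,::-1],None,fx=3,fy=3,interpolation=2)
cv2.imwrite('pics/m4.png',np.hstack([a,b]))
```

```text
[0.44051698 0.04594018 0.09489727] 0.2973898609109287 29.956012666225433
```

View pics/m4.png

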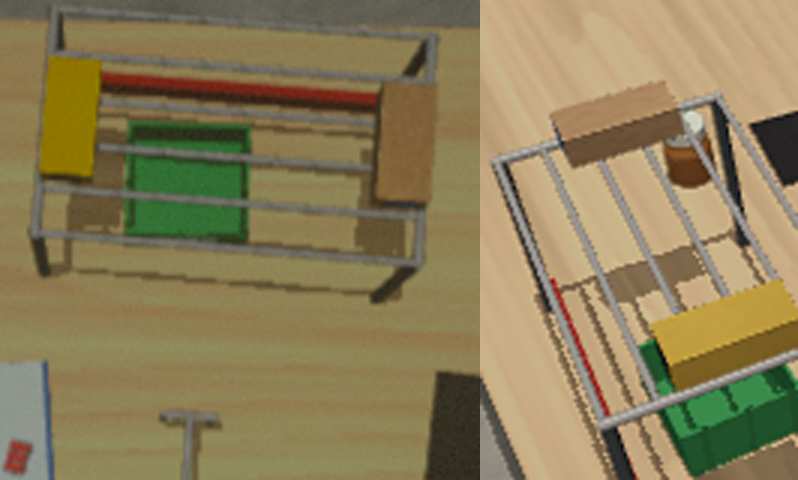

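The hook's crossbar is at crop (190,419), in line with the bin, whose rim runs from crop (127,236) to (248,242). I'll check the numbers.

Run:
```python
from h import *
c=load('t3'); g=lambda u,v:(u/3+300-.33,v/3+60-.33)
print(at(c,*g(190,419),.149),at(c,*g(162,416),.149),at(c,*g(219,421),.149))
print([at(c,*g(*p),.06) for p in((127,236),(248,242))])
```

```text
[0.5799 0.0392 0.149 ] [0.5822 0.0664 0.149 ] [0.5786 0.0112 0.149 ]
[array([0.7782, 0.103 , 0.06  ]), array([ 0.7745, -0.0233,  0.06  ])]
```

>>> step_arm(steps=[[-0.1,0.015,0,0,0,0,1],[-0.2,0.03,0,0,0,0,1],[-0.3,0.032,0,0,0,0,1],[-0.4,0.032,0,0,0,0,1],[-0.5,0.032,0,0,0,0,1],[-0.6,0.032,0,0,0,0,1],[-0.68,0.032,0,0,0,0,1],[-0.72,0.032,0,0,0,0,1]])

```text
time_s: 9.4
position: [0.6608, 0.0436, 0.0949]
tcp_rot: [[-0.999, 0.047, 0.004], [0.047, 0.999, -0.001], [-0.004, -0.0, -1.0]]
force: [0.4, 0.5, -3.0]
opening: 0.295
grasp_force: 30.0
```

Run:
```python
from h import *
s=read_state();p=s['position'];print(p,s['opening'],s['grasp_force'],s['force'])
c=snap('top','t4');d=snap('scene','s4')
a=cv2.resize(c['image'][60:180,300:460,::-1],None,fx=3,fy=3,interpolation=2);b=cv2.resize(d['image'][140:260,180:286,::-1],None,fx=3,fy=3,interpolation=2)
cv2.imwrite('pics/m5.png',np.hstack([a,b]))
```

```text
[0.66080759 0.04359832 0.0949308 ] 0.2947928651414959 29.955910742282867 [ 0.38052685  0.50294418 -3.03529579]
```

View pics/m5.png

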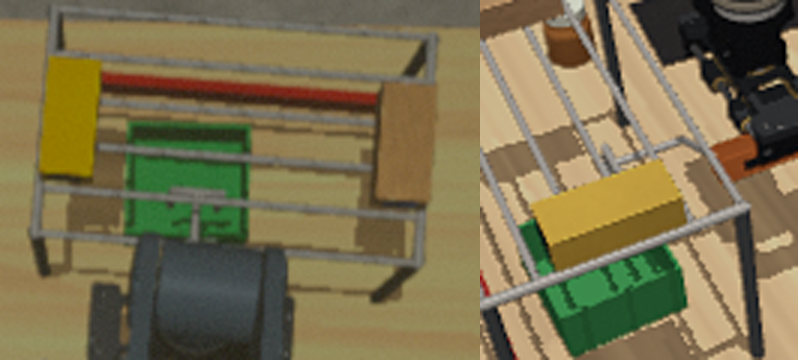

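The crossbar sits inside the bin at crop (197,194), just behind the front wall. Lower it and drag.

>>> step_arm(steps=[[0,0,0.05,0,0,0,1],[0,0,0.1,0,0,0,1],[0,0,0.15,0,0,0,1],[0,0,0.2,0,0,0,1],[0,0,0.236,0,0,0,1],[0,0,0.236,0,0,0,1]])

```text
time_s: 10.0
position: [0.6532, 0.0457, 0.0213]
tcp_rot: [[-0.999, 0.045, -0.007], [0.045, 0.999, 0.001], [0.007, 0.0, -1.0]]
force: [-0.6, -0.5, -2.2]
opening: 0.296
grasp_force: 30.0
```

>>> step_arm(steps=[[0.02,0,0,0,0,0,1],[0.05,0,0,0,0,0,1],[0.08,0,0,0,0,0,1],[0.12,0,0,0,0,0,1],[0.16,0,0,0,0,0,1],[0.2,0,0,0,0,0,1],[0.24,0,0,0,0,0,1],[0.28,0,0,0,0,0,1]])

```text
time_s: 10.67
position: [0.5723, 0.0501, 0.0255]
tcp_rot: [[-0.999, 0.044, 0.002], [0.044, 0.999, -0.0], [-0.002, -0.0, -1.0]]
force: [1.1, 0.0, -3.5]
opening: 0.294
grasp_force: 30.0
```

>>> step_arm(steps=[[0.05,0,0,0,0,0,1],[0.1,0,0,0,0,0,1],[0.16,0,0,0,0,0,1],[0.22,0,0,0,0,0,1],[0.29,0,0,0,0,0,1],[0.36,0,0,0,0,0,1],[0.42,0,0,0,0,0,1],[0.45,0,0,0,0,0,1]])

```text
time_s: 11.33
position: [0.4352, 0.0563, 0.0254]
tcp_rot: [[-0.999, 0.043, -0.001], [0.043, 0.999, 0.0], [0.001, 0.0, -1.0]]
force: [1.0, -0.1, -2.0]
opening: 0.3
grasp_force: 30.0
```

Run:
```python
from h import *
s=read_state();p=s['position'];print(p,s['opening'],s['grasp_force'],s['force'])
c=snap('top','t5');d=snap('scene','s5')
a=cv2.resize(c['image'][60:250,300:460,::-1],None,fx=2.5,fy=2.5,interpolation=2);b=cv2.resize(d['image'][110:300,180:330,::-1],None,fx=2.5,fy=2.5,interpolation=2)
cv2.imwrite('pics/m6.png',np.hstack([a,b]))
```

```text
[0.43524367 0.05628162 0.02542946] 0.29956572695126404 29.95477169752121 [ 0.95878956 -0.09760155 -2.03724891]
```

View pics/m6.png

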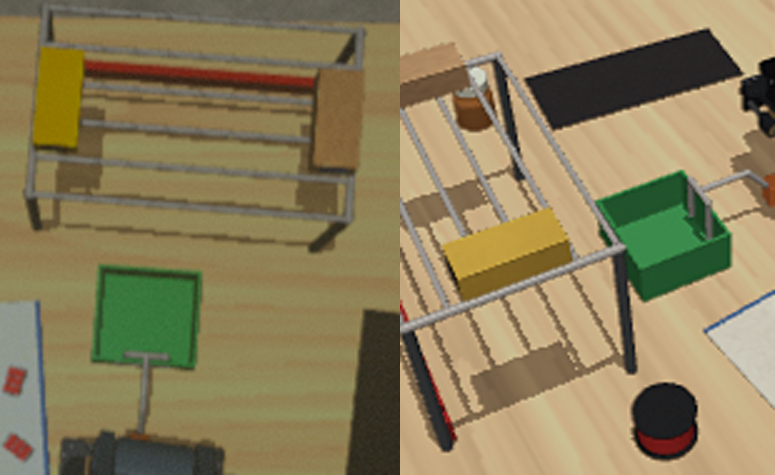

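The bin stands clear of the rack. Its rim corners are at crop (100,267), (202,271), (195,368) and (92,360). Lift the hook out and return it to the mat.

>>> step_arm(steps=[[-0.02,0,0,0,0,0,1],[-0.02,0,-0.06,0,0,0,1],[-0.02,0,-0.14,0,0,0,1],[-0.02,0,-0.22,0,0,0,1],[-0.02,0,-0.29,0,0,0,1],[-0.02,0,-0.3,0,0,0,1]])

```text
time_s: 11.93
position: [0.4482, 0.0552, 0.1175]
tcp_rot: [[-0.999, 0.043, 0.009], [0.043, 0.999, -0.001], [-0.009, -0.001, -1.0]]
force: [0.6, -0.5, -1.4]
opening: 0.298
grasp_force: 30.0
```

>>> step_arm(steps=[[0,-0.1,0,0,0,0,1],[0,-0.2,0,0,0,0,1],[-0.02,-0.33,0,0,0,-0.055,1],[-0.04,-0.46,0,0,0,-0.055,1],[-0.045,-0.59,0,0,0,-0.055,1],[-0.045,-0.72,0,0,0,-0.055,1],[-0.045,-0.83,0,0,0,-0.055,1],[-0.045,-0.9,0,0,0,-0.055,1]])

```text
time_s: 12.6
position: [0.4469, -0.2195, 0.1138]
tcp_rot: [[-1.0, 0.003, 0.002], [0.003, 1.0, -0.003], [-0.002, -0.003, -1.0]]
force: [0.7, -0.1, -2.2]
opening: 0.296
grasp_force: 30.0
```

Run:
```python
from h import *
s=read_state();print(s['position'],np.array(s['tcp_rot']).round(3).tolist())
c=load('t5');g=lambda u,v:(u/2.5+300-.3,v/2.5+60-.3)
print([at(c,*g(*p),.06) for p in((100,267),(202,271),(195,368),(92,360))])
```

```text
[ 0.44692038 -0.21953648  0.1137925 ] [[-1.0, 0.003, 0.002], [0.003, 1.0, -0.003], [-0.002, -0.003, -1.0]]
[array([0.6889, 0.1083, 0.06  ]), array([ 0.6866, -0.0188,  0.06  ]), array([ 0.5653, -0.012 ,  0.06  ]), array([0.5722, 0.1156, 0.06  ])]
```

>>> step_arm(steps=[[0.01,-0.07,0,0,0,0,1],[0.02,-0.137,0.05,0,0,0,1],[0.02,-0.14,0.12,0,0,0,1],[0.02,-0.14,0.2,0,0,0,1],[0.02,-0.14,0.27,0,0,0,1],[0.02,-0.14,0.31,0,0,0,1],[0.02,-0.14,0.323,0,0,0,1],[0.02,-0.14,0.323,0,0,0,1]])

```text
time_s: 13.27
position: [0.4396, -0.2569, 0.0161]
tcp_rot: [[-1.0, 0.001, -0.001], [0.001, 1.0, 0.001], [0.001, 0.001, -1.0]]
force: [-0.4, -0.2, -2.5]
opening: 0.294
grasp_force: 30.0
```

>>> step_arm(steps=[[0,0,0.003,0,0,0,1],[0,0,0.005,0,0,0,1],[0,0,0.005,0,0,0,1]])

```text
time_s: 13.52
position: [0.4401, -0.2571, 0.0161]
tcp_rot: [[-1.0, 0.0, 0.001], [0.0, 1.0, -0.001], [-0.001, -0.001, -1.0]]
force: [-0.1, 0.6, -1.7]
opening: 0.293
grasp_force: 30.0
```

>>> step_arm(steps=[[0,0,0.003,0,0,0,1],[0,0,0.003,0,0,0,1],[0,0,0.003,0,0,0,-1],[0,0,0.003,0,0,0,-1],[0,0,0.003,0,0,0,-1],[0,0,0.003,0,0,0,-1],[0,0,0.003,0,0,0,-1],[0,0,0.003,0,0,0,-1]])

```text
time_s: 14.18
position: [0.4397, -0.2567, 0.015]
tcp_rot: [[-1.0, 0.001, 0.0], [0.001, 1.0, -0.0], [-0.0, -0.0, -1.0]]
force: [0.2, -0.0, 0.8]
opening: 0.665
grasp_force: 0.0
```

>>> step_arm(steps=[[0,0,0,0,0,0,-1],[0,0,0,0,0,0,-1],[0,0,-0.06,0,0,0,-1],[0,0,-0.2,0,0,0,-1],[0,0,-0.33,0,0,0,-1],[0,0,-0.47,0,0,0,-1],[0,0,-0.5,0,0,0,-1],[0,0,-0.5,0,0,0,-1]])

```text
time_s: 14.85
position: [0.4415, -0.2583, 0.1684]
tcp_rot: [[-1.0, 0.0, 0.006], [0.0, 1.0, -0.006], [-0.006, -0.006, -1.0]]
force: [0.0, -0.7, 0.2]
opening: 1.0
grasp_force: 0.0
```

>>> step_arm(steps=[[0,1,-0.3,0,0,0,-1],[0,1,-0.3,0,0,0,-1],[0,1,-0.3,0,0,0,-1],[0,1,-0.3,0,0,0,-1],[0,1,-0.3,0,0,0,-1],[0,1,-0.3,0,0,0,-1],[0,1,-0.3,0,0,0,-1],[0,1,-0.3,0,0,0,-1]])

```text
time_s: 15.52
position: [0.4381, 0.047, 0.2541]
tcp_rot: [[-1.0, -0.002, -0.003], [-0.002, 1.0, 0.002], [0.003, 0.002, -1.0]]
force: [1.2, 0.5, 0.1]
opening: 1.0
grasp_force: 0.0
```

Run:
```python
from h import *
s=read_state();print(list(s['position']),np.array(s['tcp_rot']).round(3).tolist(),list(s['joint_positions']))
```

```text
[np.float64(0.4380745388517734), np.float64(0.04698404226141991), np.float64(0.25407923811337363)] [[-1.0, -0.002, -0.003], [-0.002, 1.0, 0.002], [0.003, 0.002, -1.0]] [np.float64(-8.531028895521894), np.float64(13.01266307878527), np.float64(104.46521943295893), np.float64(0.09334555789394629), np.float64(62.7073824405241), np.float64(-98.67233988265801)]
```

>>> step_arm(steps=[[0,1,0,0,0.15,0,-1],[0,1,0,0,0.3,0,-1],[0,1,0,0,0.45,0,-1],[0,1,0,0,0.6,0,-1],[0,1,0,0,0.75,0,-1],[0,1,0,0,0.89,0,-1],[0,1,0,0,0.89,0,-1],[0,1,0,0,0.89,0,-1]])

```text
time_s: 16.18
position: [0.4385, 0.3485, 0.2497]
tcp_rot: [[-0.761, -0.003, -0.649], [-0.003, 1.0, -0.002], [0.649, 0.001, -0.761]]
force: [-1.8, -0.1, 0.4]
opening: 1.0
grasp_force: 0.0
```

Run:
```python
from h import *
s=read_state();print(list(s['position']),np.array(s['tcp_rot']).round(3).tolist(),list(s['joint_positions']))
p=s['position'];R=np.array(s['tcp_rot'])
d=snap('scene','s6');
for k in(0,.025): print(k,proj(d,p+k*R[:,2]),proj(d,p+k*R[:,2]+.0435*R[:,1]),proj(d,p+k*R[:,2]-.0435*R[:,1]))
print('bias',proj(d,p+[0,0,.025]))
u,v=proj(d,p).astype(int);print(u,v)
cv2.imwrite('pics/m7.png',cv2.resize(d['image'][max(v-75,0):v+75,u-75:u+75,::-1],None,fx=4,fy=4,interpolation=2))
```

```text
[np.float64(0.4385486909657156), np.float64(0.3484534155148073), np.float64(0.2497179846923096)] [[-0.761, -0.003, -0.649], [-0.003, 1.0, -0.002], [0.649, 0.001, -0.761]] [np.float64(19.830937585590767), np.float64(40.92429574264158), np.float64(67.49826726672225), np.float64(13.438977666079383), np.float64(109.81487860783054), np.float64(-70.20259855482168)]
0 [408.6 187. ] [420.5 197.7] [397.3 176.8]
0.025 [412.3 190.1] [424.1 200.7] [401.1 180. ]
bias [410.3 179.5]
408 187
```

View pics/m7.png

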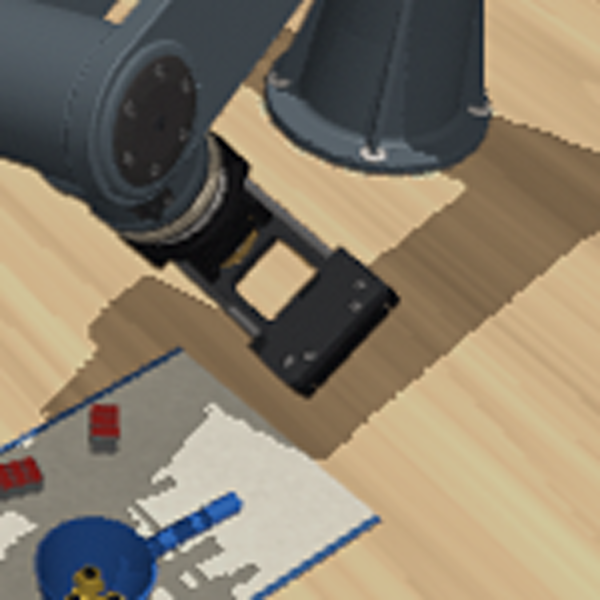

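The tool tilted the wrong way, and its tips now point back toward the robot. The scoop and terminals are untouched. I'll fit the arm's kinematics from logged states so I can plan the tilts.

```bash
cat > kin.py <<'E'
import numpy as np
from scipy.spatial.transform import Rotation as Ro
from scipy.optimize import least_squares
Rz=lambda a:Ro.from_euler('z',a,degrees=True).as_matrix()
Ry=lambda a:Ro.from_euler('y',a,degrees=True).as_matrix()
def fk(q,m):
    a,d,h,L2,b,L3,e,d6=m[:8]
    o=lambda *v:np.array(v)
    R3=Ry(q[1]+q[2]); R5=R3@Rz(q[3])@Ry(q[4])
    p=o(a,d,h)+Ry(q[1])@o(0,0,L2)+R3@o(b,0,L3)+R3@Rz(q[3])@o(0,e,0)+R5@o(0,0,d6)
    return Rz(q[0])@p, Rz(q[0])@R5@Rz(q[5])
S=[([65.117,30.224,82.088,0,67.689,-10.227],[.158,.605,.217]),
([-42.61664,30.1742,104.12167,0,45.77907,-132.609],[.44102,-.25485,.117735]),
([-8.53103,13.01266,104.46522,.09335,62.70738,-98.67234],[.438075,.046984,.254079]),
([19.83094,40.9243,67.49827,13.43898,109.81488,-70.2026],[.438549,.348453,.249718])]
E
cat > fit.py <<'E'
from kin import *
from rig import read_state
s=read_state();S.append((list(s['joint_positions']),list(s['position'])))
f=lambda m:np.concatenate([fk(q,m)[0]-p for q,p in S])
best=min((least_squares(f,np.random.default_rng(k).uniform([0,-.1,.1,.2,-.1,.2,-.1,.1],[.1,.2,.4,.5,.1,.5,.1,.4])) for k in range(15)),key=lambda r:r.cost)
print(best.x.round(4),(best.fun*1000).round(1));np.save('m.npy',best.x)
print(fk(S[3][0],best.x)[1].round(3).tolist(),fk(S[0][0],best.x)[1].round(3).tolist())
E
python3 fit.py
```

```text
[0.0045 0.1088 0.2717 0.5886 0.1139 0.3866 0.0022 0.3114] [ 0.1 -0.2 -0.2 -0.   0.  -0.1  0.2  0.   0.3  0.   0.1  0.  -0.   0.1
 -0. ]
[[0.003, -0.761, -0.649], [-1.0, -0.003, -0.002], [-0.001, 0.649, -0.761]] [[-0.253, -0.967, -0.0], [-0.967, 0.253, -0.0], [0.0, 0.0, -1.0]]
```

```bash
cat >> kin.py <<'E'
m=np.load('m.npy'); LO=np.array([-176.69,-43.24,12.49,-82,0,-163.58])+2; HI=np.array([176.69,126.21,139.97,262,151.66,163.58])-2
def tool(q):
    p,R=fk(q,m); return p,R@Rz(90)
def ik(p,R,seeds):
    best=None
    for s in seeds:
        def f(q):
            P,Q=tool(q); return np.concatenate([(P-p)*10,(Q-R).ravel()])
        r=least_squares(f,np.clip(s,LO+.1,HI-.1),bounds=(LO,HI),x_scale=30)
        if best is None or r.cost<best.cost: best=r
        if best.cost<1e-6: break
    return best.x,best.cost
Rx=lambda a:Ro.from_euler('x',a,degrees=True).as_matrix()
def grasp(th,psi=0,flip=0): # tool y=+-y, tool z tilted forward by th
    R=np.diag([-1.,1,-1]); R=Rz(psi)@Ry(-th)@R   # Ry(-th): down -> +x
    return R@Rz(180) if flip else R
G=np.array([.492,.341,.055]); g=-.025
E
cat > plan.py <<'E'
from kin import *
rng=np.random.default_rng(0)
seeds=[rng.uniform(LO,HI) for _ in range(25)]
B=np.array([.628,.048])
for flip in(0,1):
  for th in(30,45,60):
    R0=grasp(th,0,flip); q0,c0=ik(G-g*R0[:,2]*1,R0,[[25,40,90,0,20,-70]]+seeds)
    print('flip',flip,'th',th,'grasp cost %.1e'%c0,q0.round(0))
    if c0>1e-4: continue
    for sg in(1,-1):
      for psi in(-50,-25,0,25,50):
        out=[];q=q0
        for ph in(0,30,60,90,115):
            R=Rz(psi)@Rx(sg*ph)@grasp(th,0,flip)
            gp=np.r_[B,.18]-Rz(psi)@np.array([.08,-sg*.012,0])
            q,c=ik(gp-g*R[:,2],R,[q]+(seeds[:8] if ph==0 else [])); out.append(c)
            if c>1e-3: break
        print('   sg',sg,'psi',psi,len(out),'%.0e'%max(out),q.round(0))
E
python3 plan.py
```

```text
flip 0 th 30 grasp cost 5.0e-04 [ 31.  43. 109. -80.  15.  18.]
flip 0 th 45 grasp cost 4.1e-29 [ 36.  49. 116. 228.  34.  74.]
   sg 1 psi -50 2 4e-02 [ 14.  32. 109. -80.  29.  59.]
   sg 1 psi -25 5 1e-02 [-22.  83. 132. 122. 131. 162.]
   sg 1 psi 0 4 1e-02 [-39.  66. 129.  99.  94. 162.]
   sg 1 psi 25 3 4e-02 [-42.  49. 118.  77.  76. 162.]
   sg 1 psi 50 2 6e-03 [-36.  41. 101.  53.  73. 162.]
   sg -1 psi -50 5 2e-21 [ 24.  69.  76. -79. 119. -54.]
   sg -1 psi -25 2 2e-02 [ 17.  38. 117. 260.  46.  25.]
   sg -1 psi 0 5 7e-20 [ 17.  71. 117. 242. 111. -11.]
   sg -1 psi 25 5 9e-20 [ -4.  80. 130. 198. 136.  -9.]
   sg -1 psi 50 5 1e-21 [-30.  79. 129. 132. 128. -40.]
flip 0 th 60 grasp cost 1.1e-23 [ 40.  57. 120. 221.  58.  88.]
   sg 1 psi -50 1 2e-03 [ 24.  41. 103. -80.  57.  46.]
   sg 1 psi -25 3 4e-03 [ -2.  55. 138. 179.  87. 153.]
   sg 1 psi 0 2 1e-03 [-23.  44. 138. 141.  65. 122.]
   sg 1 psi 25 4 6e-02 [-44.  65. 125.  90.  94. 162.]
   sg 1 psi 50 3 6e-02 [-42.  53. 105.  67.  88. 162.]
   sg -1 psi -50 1 5e-03 [ 23.  40. 105. -80.  57.  47.]
   sg -1 psi -25 5
[... 895 characters left out ...]
2e-01 [ -34.   47.  131.  131.   72. -162.]
flip 1 th 60 grasp cost 2.4e-21 [ 40.  57. 120. 221.  58. -92.]
   sg 1 psi -50 1 2e-02 [  23.   43.  111.  260.   55. -115.]
   sg 1 psi -25 3 4e-03 [ -2.  55. 138. 179.  87. -27.]
   sg 1 psi 0 2 1e-03 [-23.  44. 138. 141.  65. -58.]
   sg 1 psi 25 5 1e-18 [-42.  67. 116.  85. 102.  19.]
   sg 1 psi 50 5 1e-21 [-40.  65.  95.  68. 111.  41.]
   sg -1 psi -50 1 1e-02 [  22.   42.  113.  260.   55. -114.]
   sg -1 psi -25 3 1e-02 [  24.   51.  116.  254.   74. -162.]
   sg -1 psi 0 4 2e-02 [  11.   68.  131.  221.  107. -162.]
   sg -1 psi 25 3 2e-02 [ -16.   51.  138.  169.   79. -156.]
   sg -1 psi 50 4 1e-01 [ -42.   50.  124.  106.   77. -162.]
```

```bash
cat > plan2.py <<'E'
from kin import *
B=np.array([.628,.048])
for th in(0,-20,15):
  R0=grasp(th); q0,c0=ik(G-g*R0[:,2],R0,[[25,40,90,0,40,-70],[25,40,90,20,70,-70]])
  print('th',th,'%.0e'%c0,q0.round(0))
  if c0>1e-4: continue
  for sg in(1,-1):
    for psi in range(-90,91,15):
        q=q0;n=0;Q=[]
        for ph in range(0,126,5):
            R=Rz(psi)@Rx(sg*ph)@grasp(th)
            gp=np.r_[B,.22]-Rz(psi)@np.array([.08,-sg*.012,0])
            q2,c=ik(gp-g*R[:,2],R,[q])
            if c>1e-4 or (ph and abs(q2-q).max()>40): break
            q=q2;n=ph
        if n>=90: print('  sg',sg,'psi',psi,n,q.round(0))
E
python3 plan2.py
```

```text
th 0 3e-29 [ 24.  43.  94.  -0.  43. -66.]
  sg 1 psi -15 90 [ -34.   54.  106.   72.   97. -161.]
  sg 1 psi 0 125 [ -29.   72.   92.   73.  131. -161.]
  sg 1 psi 15 125 [ -27.   72.   83.   67.  139. -151.]
  sg 1 psi 30 125 [ -25.   73.   73.   63.  148. -144.]
  sg 1 psi 45 105 [ -23.   69.   61.   44.  148. -147.]
  sg -1 psi -60 90 [ 10.  69.  46. -42. 149. -37.]
  sg -1 psi -45 115 [ 13.  74.  57. -71. 149. -53.]
  sg -1 psi -30 120 [ 15.  73.  67. -77. 141. -47.]
  sg -1 psi -15 115 [ 17.  69.  76. -78. 129. -38.]
  sg -1 psi 0 105 [ 20.  63.  87. -80. 113. -31.]
th -20 2e-30 [ 21.  49.  81.   7.  69. -73.]
  sg 1 psi -30 95 [ -31.   56.  102.   72.  102. -161.]
  sg 1 psi -15 105 [ -29.   62.   90.   65.  118. -160.]
  sg 1 psi 0 125 [ -23.   72.   79.   64.  141. -162.]
  sg 1 psi 15 125 [ -21.   73.   71.   58.  150. -157.]
  sg 1 psi 30 105 [ -20.   69.   61.   39.  149. -156.]
  sg -1 psi -45 90 [  7.  68.  49. -36. 149. -31.]
  sg -1 psi -30 110 [ 10.  72.  57. -60. 148. -39.]
  sg -1 psi -15 125 [ 11.  74.  66. -76. 146. -35.]
  sg -1 psi 0 120 [ 14.  71.  74. -78. 133. -29.]
  sg -1 psi 15 105 [ 17.  63.  84. -78. 114. -28.]
th 15 1e-22 [ 27.  42. 103. -17.  23. -47.]
  sg 1 psi 0 100 [ -36.   59.  105.   72.  105. -162.]
  sg 1 psi 15 125 [ -31.   71.   93.   73.  130. -151.]
  sg 1 psi 30 125 [ -30.   72.   83.   68.  138. -141.]
  sg -1 psi -60 115 [ 14.  74.  53. -74. 149. -63.]
  sg -1 psi -45 120 [ 17.  73.  65. -79. 140. -58.]
  sg -1 psi -30 115 [ 19.  69.  75. -78. 129. -46.]
  sg -1 psi -15 105 [ 22.  63.  86. -79. 113. -36.]
```

Plan: grasp the handle from above at (0.492, 0.341). Carry it over the bin with the handle yawed −15°, then roll 115° with the mouth toward +y. First undo the tilt and go above the handle.

>>> step_arm(steps=[[-0.05,0,0,0,-0.15,0,-1],[-0.1,0,0.02,0,-0.3,0,-1],[-0.15,0,0.05,0,-0.45,0,-1],[-0.22,0,0.08,0,-0.6,0,-1],[-0.29,-0.02,0.11,0,-0.75,0,-1],[-0.352,-0.025,0.138,0,-0.899,0,-1],[-0.352,-0.025,0.138,0,-0.899,0,-1],[-0.352,-0.025,0.138,0,-0.899,0,-1]])

```text
time_s: 16.9
position: [0.4913, 0.3339, 0.1543]
tcp_rot: [[-1.0, 0.0, -0.0], [0.0, 1.0, -0.003], [0.0, -0.003, -1.0]]
force: [-0.0, 0.5, 0.3]
opening: 1.003
grasp_force: 0.0
```

Run:
```python
from h import *
s=read_state();print(s['position'],np.array(s['tcp_rot']).round(3).tolist(),s['joint_positions'].round(1))
```

```text
[0.49126198 0.33391998 0.15425223] [[-1.0, 0.0, -0.0], [0.0, 1.0, -0.003], [0.0, -0.003, -1.0]] [ 23.5  32.3  90.   -0.2  57.7 -66.4]
```

>>> step_arm(steps=[[0,0.02,0.1,0,0,0,-1],[0,0.023,0.2,0,0,0,-1],[0,0.023,0.3,0,0,0,-1],[0,0.023,0.38,0,0,0,-1],[0,0.023,0.41,0,0,0,-1],[0,0.023,0.41,0,0,0,1],[0,0.023,0.41,0,0,0,1],[0,0.023,0.41,0,0,0,1]])

```text
time_s: 17.57
position: [0.4969, 0.3432, 0.034]
tcp_rot: [[-1.0, 0.001, 0.01], [0.001, 1.0, 0.001], [-0.01, 0.001, -1.0]]
force: [0.8, 0.2, 0.6]
opening: 0.856
grasp_force: 0.0
```

>>> step_arm(steps=[[0,0,0,0,0,0,1],[0,0,0,0,0,0,1],[0,0,0,0,0,0,1],[0,0,0,0,0,0,1],[0,0,0,0,0,0,1],[0,0,0,0,0,0,1],[0,0,0,0,0,0,1],[0,0,0,0,0,0,1]])

```text
time_s: 18.23
position: [0.495, 0.3427, 0.0323]
tcp_rot: [[-1.0, 0.0, 0.007], [0.0, 1.0, -0.0], [-0.007, -0.0, -1.0]]
force: [-0.1, -0.3, 0.2]
opening: 0.246
grasp_force: 0.0
```

>>> step_arm(steps=[[0,0,0,0,0,0,1],[0,0,0,0,0,0,1],[0,0,0,0,0,0,1],[0,0,0,0,0,0,1],[0,0,0,0,0,0,1]])

```text
time_s: 18.65
position: [0.4949, 0.3427, 0.0322]
tcp_rot: [[-1.0, 0.0, 0.007], [0.0, 1.0, 0.0], [-0.007, 0.0, -1.0]]
force: [-1.2, 0.6, -0.8]
opening: 0.176
grasp_force: 30.0
```

Handle gripped at 15 mm. Lift, then carry it over the bin with −15° yaw.

>>> step_arm(steps=[[0,0,-0.07,0,0,0,1],[0,0,-0.15,0,0,0,1],[0,0,-0.25,0,0,0,1],[0,-0.05,-0.35,0,0,0,1],[0,-0.12,-0.45,0,0,0,1],[0,-0.2,-0.5,0,0,0,1],[-0.02,-0.3,-0.5,0,0,0.05,1],[-0.04,-0.4,-0.5,0,0,0.1,1]])

```text
time_s: 19.32
position: [0.5057, 0.2219, 0.1836]
tcp_rot: [[-0.997, 0.079, 0.009], [0.079, 0.997, 0.0], [-0.009, 0.001, -1.0]]
force: [0.6, -0.7, -2.8]
opening: 0.175
grasp_force: 30.0
```

```bash
cat > go.py <<'E'
import sys
from kin import *
from rig import read_state
def rel(p,R):
    s=read_state();P=s['position'];Q=np.array(s['tcp_rot'])
    return (Q.T@(p-P)/.3).round(3), (Ro.from_matrix(Q.T@R).as_rotvec(degrees=True)/45).round(3)
E
python3 - <<'E'
from go import *
s=read_state();print(s['position'],s['opening'],s['grasp_force'],s['joint_positions'].round(1))
print(rel(np.array([.5476,.057,.182]),grasp(0,-15)))
E
```

```text
[0.50566763 0.22193222 0.18359484] 0.17462015058025357 29.999700486660004 [ 12.2  26.9  95.   -0.1  57.6 -73.2]
(array([-0.183, -0.537,  0.006]), array([0.002, 0.011, 0.232]))
```

>>> step_arm(steps=[[-0.04,-0.12,0,0,0,0.06,1],[-0.08,-0.24,0,0,0,0.12,1],[-0.12,-0.36,0.006,0.002,0.011,0.18,1],[-0.16,-0.47,0.006,0.002,0.011,0.232,1],[-0.183,-0.53,0.006,0.002,0.011,0.232,1],[-0.183,-0.537,0.006,0.002,0.011,0.232,1],[-0.183,-0.537,0.006,0.002,0.011,0.232,1]])

```text
time_s: 19.9
position: [0.5474, 0.0564, 0.1803]
tcp_rot: [[-0.965, 0.261, -0.004], [0.261, 0.965, 0.0], [0.004, -0.001, -1.0]]
force: [0.5, -0.1, -2.9]
opening: 0.175
grasp_force: 30.0
```

Run:
```python
from go import *
from h import snap,proj
s=read_state();print(s['position'],s['joint_positions'].round(1),s['opening'],np.array(s['tcp_rot']).round(3).tolist())
gp=np.array([.5476,.057,.205])
for ph in (30,60,80,100,115):
    R=Rz(-15)@Rx(-ph)@grasp(0); print(ph,rel(gp+.023*R[:,2],R))
import cv2,numpy as np
c=snap('top','t7');d=snap('scene','s7')
a=cv2.resize(c['image'][90:290,240:420,::-1],None,fx=2.2,fy=2.2,interpolation=2);b=cv2.resize(d['image'][90:290,180:360,::-1],None,fx=2.2,fy=2.2,interpolation=2)
cv2.imwrite('pics/m8.png',np.hstack([a,b]))
```

```text
[0.54737027 0.05643454 0.18029644] [ -5.8  27.3  94.9  -0.   58.  -80.6] 0.17534654655357354 [[-0.965, 0.261, -0.004], [0.261, 0.965, 0.0], [0.004, -0.001, -1.0]]
30 (array([-0.   , -0.036, -0.016]), array([ 0.666, -0.005, -0.002]))
60 (array([-0.   , -0.064, -0.044]), array([ 1.333e+00, -6.000e-03, -1.000e-03]))
80 (array([-0.   , -0.074, -0.069]), array([ 1.777e+00, -6.000e-03,  1.000e-03]))
100 (array([-0.   , -0.074, -0.096]), array([ 2.221e+00, -6.000e-03,  2.000e-03]))
115 (array([-0.   , -0.068, -0.115]), array([ 2.555, -0.006,  0.003]))
```

View pics/m8.png

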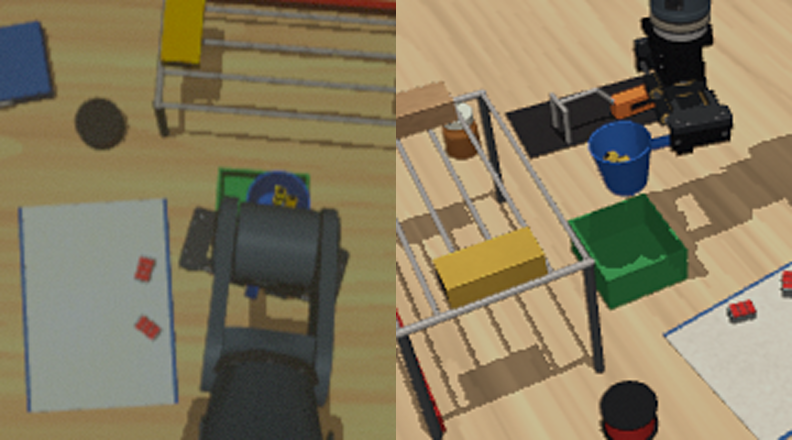

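The cup, still holding the connectors, is over the bin at crop (275,195), and both terminals are unchanged. Pour by rolling about the handle.

>>> step_arm(steps=[[0,-0.009,0,0.148,0,0,1],[0,-0.018,-0.002,0.296,0,0,1],[0,-0.026,-0.005,0.444,0,0,1],[0,-0.034,-0.008,0.593,0,0,1],[0,-0.042,-0.013,0.741,0,0,1],[0,-0.049,-0.018,0.889,0,0,1],[0,-0.049,-0.018,0.889,0,0,1]])

```text
time_s: 20.58
position: [0.5432, 0.0483, 0.1829]
tcp_rot: [[-0.968, 0.189, -0.167], [0.252, 0.741, -0.622], [0.006, -0.644, -0.765]]
force: [-1.0, 0.4, -3.9]
opening: 0.173
grasp_force: 30.1
```

Run:
```python
from go import *
from h import load,at
print(at(load('t7'),365,178.6,.223))
s=read_state();print(s['position'],s['joint_positions'].round(1),s['opening'])
gp=np.array([.5476,.057,.205])
R=Rz(-15)@Rx(-80)@grasp(0); print(rel(gp+.023*R[:,2],R))
```

```text
[0.6308 0.0393 0.223 ]
[0.54324092 0.04829035 0.18294386] [ 12.2  38.9  84.6 -35.6  79.8 -49.5] 0.17257106393158267
(array([-0.006, -0.072, -0.018]), array([0.887, 0.004, 0.012]))
```

>>> step_arm(steps=[[0,-0.007,0,0.111,0,0,1],[0,-0.013,-0.001,0.222,0,0,1],[0,-0.02,-0.003,0.333,0,0,1],[0,-0.026,-0.005,0.444,0,0,1],[0,-0.032,-0.007,0.556,0,0,1],[0,-0.038,-0.01,0.667,0,0,1],[0,-0.044,-0.014,0.778,0,0,1],[0,-0.049,-0.018,0.889,0,0,1]])

```text
time_s: 21.25
position: [0.5421, 0.0368, 0.1996]
tcp_rot: [[-0.966, 0.042, -0.254], [0.257, 0.17, -0.951], [0.003, -0.985, -0.175]]
force: [-0.3, -0.5, -1.7]
opening: 0.17
grasp_force: 30.0
```

>>> step_arm(steps=[[0,-0.007,0,0.111,0,0,1],[0,-0.013,-0.001,0.222,0,0,1],[0,-0.02,-0.003,0.333,0,0,1],[0,-0.026,-0.005,0.444,0,0,1],[0,-0.032,-0.007,0.556,0,0,1],[0,-0.038,-0.01,0.667,0,0,1],[0,-0.044,-0.014,0.778,0,0,1],[0,-0.044,-0.014,0.778,0,0,1]])

```text
time_s: 21.92
position: [0.5418, 0.0362, 0.2106]
tcp_rot: [[-0.965, -0.119, -0.232], [0.261, -0.406, -0.876], [0.01, -0.906, 0.423]]
force: [-0.6, -0.5, -2.2]
opening: 0.173
grasp_force: 30.1
```

Run:
```python
from go import *
from h import snap,proj
s=read_state();print(s['position'],s['joint_positions'].round(1),s['opening'],np.array(s['tcp_rot']).round(3).tolist(),s['force'])
import cv2,numpy as np
c=snap('top','t8');d=snap('scene','s8')
a=cv2.resize(c['image'][90:290,240:420,::-1],None,fx=2.2,fy=2.2,interpolation=2);b=cv2.resize(d['image'][90:290,180:360,::-1],None,fx=2.2,fy=2.2,interpolation=2)
cv2.imwrite('pics/m9.png',np.hstack([a,b]))
```

```text
[0.54182258 0.03623598 0.21055538] [ 17.4  70.8  75.4 -77.8 128.4 -37.5] 0.17277029183144338 [[-0.965, -0.119, -0.232], [0.261, -0.406, -0.876], [0.01, -0.906, 0.423]] [-0.56926062 -0.54237867 -2.18827855]
```

View pics/m9.png

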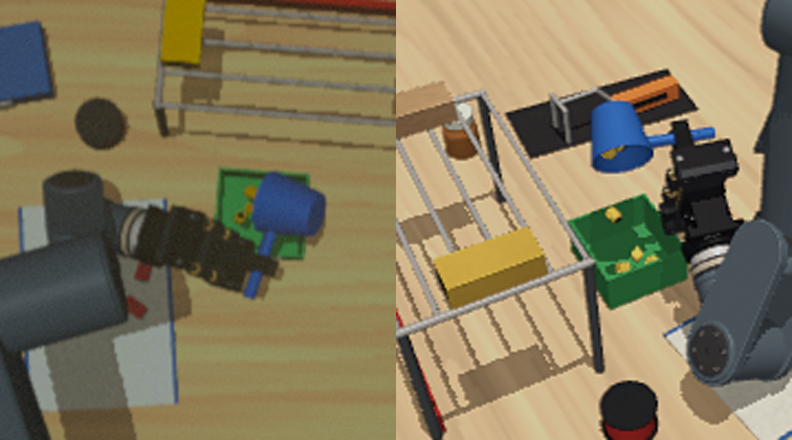

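Several connectors lie in the bin (crop (625–655, 255–270)), one is near (613,214), and some yellow still shows in the cup at (608,153). I'll shake the scoop gently and let it settle.

>>> step_arm(steps=[[0,0,0,0.06,0,0,1],[0.06,0,0,0.06,0,0,1],[-0.04,0,0,0.06,0,0,1],[0.06,0,0,0.06,0,0,1],[-0.04,0,0,0.06,0,0,1],[0.04,0,0,0.06,0,0,1],[0,0,0,0.06,0,0,1],[0,0,0,0.06,0,0,1]])

```text
time_s: 22.68
position: [0.5437, 0.0378, 0.2152]
tcp_rot: [[-0.966, -0.117, -0.229], [0.257, -0.446, -0.857], [-0.002, -0.888, 0.461]]
force: [0.4, -0.5, -1.2]
opening: 0.174
grasp_force: 30.0
```

```bash
cat > yel.py <<'E'
from h import *
def blobs(im,lo,hi,box,amin=4):
    h=cv2.cvtColor(im,cv2.COLOR_RGB2HSV);m=cv2.inRange(h,np.array(lo),np.array(hi))
    z=np.zeros_like(m);u0,v0,u1,v1=box;z[v0:v1,u0:u1]=m[v0:v1,u0:u1]
    n,l,st,ce=cv2.connectedComponentsWithStats(z)
    return [(st[i,4],ce[i].round(1).tolist()) for i in range(1,n) if st[i,4]>=amin]
E
python3 - <<'E'
from yel import *
s=read_state();print(s['time_s'],s['position'],s['joint_positions'].round(1),s['force'])
d=snap('scene','s9');c=snap('top','t9')
Y=((20,110,60),(32,255,255))
print('before',blobs(load('s8')['image'],*Y,(255,120,330,240)))
print('scene',blobs(d['image'],*Y,(255,120,330,240)))
print('top before',blobs(load('t8')['image'],*Y,(320,150,400,220),2)); print('top',blobs(c['image'],*Y,(320,150,400,220),2))
E
```

```text
22.6833 [0.54367933 0.03781184 0.21515694] [ 17.   71.4  75.3 -79.5 130.  -37.4] [ 0.38111766 -0.46506327 -1.23733303]
before [(np.int32(23), [277.4, 159.2]), (np.int32(36), [278.4, 186.9]), (np.int32(23), [289.0, 205.0]), (np.int32(11), [295.0, 207.5]), (np.int32(25), [282.4, 211.1])]
scene [(np.int32(14), [278.0, 213.9])]
top before [(np.int32(196), [331.1, 160.3]), (np.int32(192), [355.8, 153.5]), (np.int32(45), [391.0, 155.3]), (np.int32(3), [320.0, 161.0]), (np.int32(171), [381.9, 167.1]), (np.int32(4), [350.5, 162.0]), (np.int32(2), [341.0, 164.5]), (np.int32(25), [353.4, 176.9]), (np.int32(51), [332.8, 186.5]), (np.int32(36), [350.5, 186.8]), (np.int32(8), [390.6, 183.0]), (np.int32(11), [396.2, 183.1]), (np.int32(3), [394.0, 187.3]), (np.int32(2), [398.5, 187.5]), (np.int32(2), [390.5, 188.0]), (np.int32(42), [388.3, 195.8]), (np.int32(12), [342.6, 196.0]), (np.int32(4), [398.5, 194.5]), (np.int32(2), [379.0, 198.5]), (np.int32(16), [329.1, 212.0]), (np.int32(15), [366.5, 212.9]), (np.int32(3), [322.3, 212.3]), (np.int32(15), [336.7, 215.1]), (np.int32(2), [351.5, 215.0]), (n
[... 249 characters left out ...]
2.0]), (np.int32(8), [360.2, 165.0]), (np.int32(157), [384.4, 167.7]), (np.int32(11), [353.1, 165.0]), (np.int32(3), [320.0, 167.0]), (np.int32(2), [331.5, 167.5]), (np.int32(166), [345.7, 180.4]), (np.int32(57), [332.2, 186.6]), (np.int32(18), [393.9, 182.9]), (np.int32(2), [388.0, 188.5]), (np.int32(15), [342.5, 195.5]), (np.int32(48), [388.7, 195.8]), (np.int32(17), [328.2, 211.6]), (np.int32(2), [374.5, 208.0]), (np.int32(12), [366.4, 211.8]), (np.int32(2), [322.5, 212.5]), (np.int32(17), [336.7, 214.8]), (np.int32(5), [324.4, 217.0]), (np.int32(2), [364.0, 215.5]), (np.int32(3), [320.3, 218.0]), (np.int32(2), [366.5, 216.0]), (np.int32(2), [359.0, 218.5]), (np.int32(2), [361.0, 218.5])]
```

Run:
```python
from yel import *
for n in('t7','t8','t9','s7','s8','s9'):
    im=load(n)['image'];h=cv2.cvtColor(im,cv2.COLOR_RGB2HSV);m=cv2.inRange(h,np.array((50,120,40)),np.array((75,255,255)))
    if n[0]=='s': m[:,320:]=0
    else: m[:,:330]=0;m[:,420:]=0
    ys,xs=np.where(m);print(n,len(xs),xs.min(),xs.max(),ys.min(),ys.max())
```

```text
t7 153 339 380 167 181
t8 470 338 380 167 206
t9 332 339 379 167 206
s7 1698 259 311 178 229
s8 1529 259 311 178 229
s9 1633 259 311 178 229
```

The bin hasn't moved and the cup shows no more yellow. Roll back upright.

>>> step_arm(steps=[[0,0.009,-0.001,-0.148,0,0,1],[0,0.018,-0.002,-0.296,0,0,1],[0,0.026,-0.005,-0.444,0,0,1],[0,0.034,-0.008,-0.593,0,0,1],[0,0.042,-0.013,-0.741,0,0,1],[0,0.049,-0.018,-0.889,0,0,1]])

```text
time_s: 23.28
position: [0.5421, 0.0371, 0.1982]
tcp_rot: [[-0.966, 0.057, -0.251], [0.257, 0.213, -0.943], [0.0, -0.975, -0.22]]
force: [0.0, -0.4, -0.9]
opening: 0.172
grasp_force: 30.0
```

>>> step_arm(steps=[[0,0.009,-0.001,-0.148,0,0,1],[0,0.018,-0.002,-0.296,0,0,1],[0,0.026,-0.005,-0.444,0,0,1],[0,0.034,-0.008,-0.593,0,0,1],[0,0.042,-0.013,-0.741,0,0,1],[0,0.049,-0.018,-0.889,0,0,1]])

```text
time_s: 23.78
position: [0.5443, 0.0453, 0.1861]
tcp_rot: [[-0.966, 0.206, -0.156], [0.258, 0.768, -0.586], [-0.001, -0.606, -0.795]]
force: [-0.2, 0.0, -1.5]
opening: 0.173
grasp_force: 30.0
```

>>> step_arm(steps=[[0,0.009,-0.001,-0.148,0,0,1],[0,0.018,-0.002,-0.296,0,0,1],[0,0.026,-0.005,-0.444,0,0,1],[0,0.034,-0.008,-0.593,0,0,1],[0,0.042,-0.013,-0.741,0,0,1],[0,0.047,-0.016,-0.86,0,0,1],[0,0.047,-0.016,-0.86,0,0,1]])

```text
time_s: 24.37
position: [0.5466, 0.0551, 0.1813]
tcp_rot: [[-0.965, 0.263, 0.003], [0.263, 0.965, 0.018], [0.001, 0.018, -1.0]]
force: [-0.2, 0.1, -1.8]
opening: 0.172
grasp_force: 30.0
```

Run:
```python
from yel import *
from go import rel,grasp
s=read_state();print(s['position'],s['joint_positions'].round(1),s['opening'],np.array(s['tcp_rot']).round(3).tolist())
c=snap('top','t10');d=snap('scene','s10')
Y=((20,110,60),(32,255,255))
print(blobs(d['image'],*Y,(255,120,330,240),2))
print(rel(np.array([.495,.300,.18]),grasp(0)))
# terminals (red) on board
print(blobs(c['image'],(0,120,60),(8,255,255),(240,170,335,290)),blobs(load('t0' if 0 else 'top0')['image'],(0,120,60),(8,255,255),(240,170,335,290)))
```

```text
[0.54658977 0.05514691 0.1812661 ] [ -6.5  27.   95.4   1.2  57.6 -81.9] 0.17177772201104388 [[-0.965, 0.263, 0.003], [0.263, 0.965, 0.018], [0.001, 0.018, -1.0]]
[(np.int32(3), [295.3, 132.0]), (np.int32(14), [278.0, 213.9])]
(array([0.379, 0.737, 0.014]), array([ 0.019,  0.   , -0.336]))
[(np.int32(52), [305.4, 211.9]), (np.int32(49), [299.8, 227.1])] [(np.int32(52), [305.3, 211.9]), (np.int32(53), [306.8, 238.5])]
```

>>> step_arm(steps=[[0.05,0.1,0,0.019,0,-0.06,1],[0.1,0.2,0,0.019,0,-0.12,1],[0.16,0.32,0.014,0.019,0,-0.18,1],[0.22,0.44,0.014,0.019,0,-0.25,1],[0.28,0.55,0.014,0.019,0,-0.31,1],[0.34,0.66,0.014,0.019,0,-0.336,1],[0.379,0.72,0.014,0.019,0,-0.336,1],[0.379,0.737,0.014,0.019,0,-0.336,1]])

```text
time_s: 25.13
position: [0.4919, 0.3057, 0.1795]
tcp_rot: [[-1.0, -0.009, -0.001], [-0.009, 1.0, 0.001], [0.001, 0.001, -1.0]]
force: [-0.6, 0.1, -1.0]
opening: 0.171
grasp_force: 30.0
```

Run:
```python
from go import *
R=grasp(0)
s=read_state();print(s['position'],rel(np.array([.495,.343,.0345]),R))
```

```text
[0.49191736 0.30567644 0.17947071] (array([-0.012,  0.124,  0.483]), array([ 0.001, -0.001,  0.012]))
```

>>> step_arm(steps=[[-0.012,0.06,0.05,0,0,0.012,1],[-0.012,0.124,0.13,0,0,0.012,1],[-0.012,0.124,0.22,0,0,0.012,1],[-0.012,0.124,0.31,0,0,0.012,1],[-0.012,0.124,0.39,0,0,0.012,1],[-0.012,0.124,0.45,0,0,0.012,1],[-0.012,0.124,0.48,0,0,0.012,1],[-0.012,0.124,0.48,0,0,0.012,1]])

```text
time_s: 25.8
position: [0.497, 0.338, 0.0338]
tcp_rot: [[-1.0, 0.006, -0.003], [0.006, 1.0, -0.001], [0.003, -0.001, -1.0]]
force: [-1.6, -0.3, 1.3]
opening: 0.17
grasp_force: 30.0
```

>>> step_arm(steps=[[0,0,0.003,0,0,0,1],[0,0,0.006,0,0,0,1],[0,0,0.006,0,0,0,1]])

```text
time_s: 26.05
position: [0.4998, 0.3385, 0.0352]
tcp_rot: [[-1.0, 0.007, 0.003], [0.007, 1.0, 0.003], [-0.003, 0.003, -1.0]]
force: [0.4, -0.4, -0.7]
opening: 0.172
grasp_force: 30.0
```

>>> step_arm(steps=[[0,0,0.004,0,0,0,1],[0,0,0.008,0,0,0,1],[0,0,0.008,0,0,0,1],[0,0,0.008,0,0,0,1]])

```text
time_s: 26.38
position: [0.499, 0.3383, 0.0322]
tcp_rot: [[-1.0, 0.007, 0.002], [0.007, 1.0, 0.002], [-0.002, 0.002, -1.0]]
force: [-1.6, 0.6, 3.0]
opening: 0.171
grasp_force: 30.0
```

Contact (z 0.0322, +3 N). Release and rise.

>>> step_arm(steps=[[0,0,0,0,0,0,-1],[0,0,0,0,0,0,-1],[0,0,0,0,0,0,-1],[0,0,0,0,0,0,-1],[0,0,0,0,0,0,-1],[0,0,0,0,0,0,-1],[0,0,0,0,0,0,-1],[0,0,0,0,0,0,-1]])

```text
time_s: 27.05
position: [0.4988, 0.338, 0.0315]
tcp_rot: [[-1.0, 0.007, 0.001], [0.007, 1.0, 0.002], [-0.001, 0.002, -1.0]]
force: [-0.3, -0.8, -0.3]
opening: 0.693
grasp_force: 0.0
```

>>> step_arm(steps=[[0,0,-0.07,0,0,0,-1],[0,0,-0.2,0,0,0,-1],[0,0,-0.33,0,0,0,-1],[0,0,-0.46,0,0,0,-1],[0.2,0,-0.5,0,0,0,-1],[0.3,0,-0.5,0,0,0,-1],[0.3,0,-0.5,0,0,0,-1]])

```text
time_s: 27.63
position: [0.4011, 0.3371, 0.1822]
tcp_rot: [[-1.0, 0.005, -0.006], [0.005, 1.0, -0.0], [0.006, -0.0, -1.0]]
force: [-0.3, -1.0, -0.9]
opening: 0.995
grasp_force: 0.0
```

Run:
```python
from yel import *
s=read_state();print(s['position'],np.array(s['tcp_rot']).round(3).tolist(),s['joint_positions'].round(1))
c=snap('top','t11');d=snap('scene','s11')
for im,cc,box in((c['image'],c,(240,170,335,290)),(d['image'],d,(300,190,440,300))):
    h=cv2.cvtColor(im,cv2.COLOR_RGB2HSV);m=cv2.inRange(h,np.array((0,120,60)),np.array((8,255,255)))
    n,l,st,ce=cv2.connectedComponentsWithStats(m)
    for i in range(1,n):
        u,v=ce[i]
        if st[i,4]>8 and box[0]<u<box[2] and box[1]<v<box[3]:
            ys,xs=np.where(l==i);P=np.array([at(cc,x,y,.021)[:2] for x,y in zip(xs,ys)])
            w,V=np.linalg.eigh(np.cov(P.T));a=V[:,1]
            print(st[i,4],(u.round(1),v.round(1)),P.mean(0).round(4),'yaw',np.degrees(np.arctan2(a[1],a[0])).round(1),(np.sqrt(12*w)*1000).round(1))
a=cv2.resize(c['image'][90:290,230:400,::-1],None,fx=2.2,fy=2.2,interpolation=2);b=cv2.resize(d['image'][110:310,230:410,::-1],None,fx=2.2,fy=2.2,interpolation=2)
cv2.imwrite('pics/m10.png',np.hstack([a,b]))
```

```text
[0.40114922 0.33706858 0.18219792] [[-1.0, 0.005, -0.006], [0.005, 1.0, -0.0], [0.006, -0.0, -1.0]] [ 27.7  25.3  98.5   0.2  56.6 -62.1]
52 (np.float64(305.4), np.float64(211.9)) [0.5466 0.2138] yaw 164.5 [18.2 29.7]
51 (np.float64(299.6), np.float64(227.0)) [0.4982 0.2307] yaw 56.2 [17.4 30.4]
53 (np.float64(353.7), np.float64(226.4)) [0.4996 0.2295] yaw -136.4 [19.5 32. ]
67 (np.float64(337.1), np.float64(230.0)) [0.5491 0.2154] yaw 164.4 [24.1 31.4]
```

Two terminals: A at (0.547, 0.214) with yaw 164°, and B, which was knocked, at (0.4985, 0.230) with yaw about 55°. I'll take A first, tilting slightly so the gripper body clears the cup rim.

Run:
```python
from go import *
R=grasp(0,-15.5)@Rx(-6); print(R.round(3).tolist()); print(rel(np.array([.547,.214,.08]),R))
```

```text
[[-0.964, 0.266, 0.028], [0.267, 0.958, 0.101], [0.0, 0.105, -0.995]]
(array([-0.472, -0.412,  0.339]), array([-0.131, -0.018,  0.338]))
```

>>> step_arm(steps=[[-0.08,-0.08,0,-0.03,0,0.08,-0.2],[-0.16,-0.16,0,-0.06,0,0.16,-0.2],[-0.25,-0.25,0,-0.1,0,0.25,-0.2],[-0.35,-0.33,0.05,-0.131,-0.018,0.338,-0.2],[-0.43,-0.4,0.15,-0.131,-0.018,0.338,-0.2],[-0.472,-0.412,0.25,-0.131,-0.018,0.338,-0.2],[-0.472,-0.412,0.33,-0.131,-0.018,0.338,-0.2],[-0.472,-0.412,0.339,-0.131,-0.018,0.338,-0.2]])

```text
time_s: 28.4
position: [0.5492, 0.2117, 0.0747]
tcp_rot: [[-0.962, 0.271, 0.022], [0.272, 0.957, 0.1], [0.006, 0.102, -0.995]]
force: [-0.7, 0.3, -0.5]
opening: 0.611
grasp_force: 0.0
```

>>> step_arm(steps=[[0,0,0.05,0,0,0,-0.2],[0,0,0.1,0,0,0,-0.2],[0,0,0.15,0,0,0,-0.2],[0,0,0.18,0,0,0,-0.2],[0,0,0.2,0,0,0,-0.2],[0,0,0.2,0,0,0,-0.2],[0,0,0.2,0,0,0,-0.2]])

```text
time_s: 28.98
position: [0.5516, 0.2203, 0.0204]
tcp_rot: [[-0.963, 0.267, 0.03], [0.269, 0.958, 0.101], [-0.001, 0.106, -0.994]]
force: [-0.4, 0.4, 0.9]
opening: 0.602
grasp_force: 0.0
```

Run:
```python
from go import *
R=grasp(0,-15.5)@Rx(-6); s=read_state(); print(s['position'],s['force'],s['opening']); print(rel(np.array([.547,.214,.012]),R))
```

```text
[0.55162355 0.2202713  0.02039896] [-0.35042938  0.41616931  0.94901733] 0.60200479440765
(array([ 0.009, -0.027,  0.025]), array([ 0.001,  0.002, -0.002]))
```

>>> step_arm(steps=[[0.009,-0.02,0.015,0,0,0,-0.2],[0.009,-0.027,0.03,0,0,0,-0.2],[0.009,-0.027,0.03,0,0,0,1],[0.009,-0.027,0.03,0,0,0,1],[0.009,-0.027,0.03,0,0,0,1],[0.009,-0.027,0.03,0,0,0,1],[0.009,-0.027,0.03,0,0,0,1],[0.009,-0.027,0.03,0,0,0,1]])

```text
time_s: 29.65
position: [0.5469, 0.2141, 0.0104]
tcp_rot: [[-0.963, 0.268, 0.03], [0.269, 0.958, 0.101], [-0.001, 0.106, -0.994]]
force: [-0.2, 0.0, -0.3]
opening: 0.227
grasp_force: 4.1
```

>>> step_arm(steps=[[0,0,0,0,0,0,1],[0,0,0,0,0,0,1],[0,0,0,0,0,0,1],[0,0,0,0,0,0,1]])

```text
time_s: 29.98
position: [0.5469, 0.2141, 0.0104]
tcp_rot: [[-0.963, 0.268, 0.03], [0.269, 0.958, 0.101], [-0.001, 0.106, -0.994]]
force: [0.3, 1.0, 0.9]
opening: 0.226
grasp_force: 29.8
```

Gripped at 19.7 mm. Lift and carry to the bin.

>>> step_arm(steps=[[0,0,-0.07,0,0,0,1],[0,0,-0.17,0,0,0,1],[0,0,-0.28,0,0,0,1],[0,0,-0.35,0.06,0,0,1],[0,0,-0.37,0.13,0,0,1],[0,0,-0.37,0.13,0,0,1]])

```text
time_s: 30.48
position: [0.5457, 0.204, 0.1232]
tcp_rot: [[-0.963, 0.268, 0.008], [0.268, 0.964, 0.003], [-0.007, 0.005, -1.0]]
force: [-0.0, 0.6, -0.3]
opening: 0.227
grasp_force: 29.8
```

Run:
```python
from go import *
R=grasp(0,-10); s=read_state(); print(s['position'],s['force'],s['opening'],s['grasp_force']); print(rel(np.array([.618,.035,.12]),R))
```

```text
[0.54568583 0.20402073 0.12323259] [-0.03219516  0.57133122 -0.32931722] 0.22706616130234825 29.8245356278494
(array([-0.383, -0.478,  0.011]), array([ 0.006,  0.009, -0.123]))
```

>>> step_arm(steps=[[-0.08,-0.1,0.011,0,0,-0.05,1],[-0.16,-0.2,0.011,0,0,-0.1,1],[-0.25,-0.3,0.011,0,0,-0.123,1],[-0.33,-0.41,0.011,0,0,-0.123,1],[-0.383,-0.478,0.03,0,0,-0.123,1],[-0.383,-0.478,0.12,0,0,-0.123,1],[-0.383,-0.478,0.22,0,0,-0.123,1],[-0.383,-0.478,0.26,0,0,-0.123,1]])

```text
time_s: 31.15
position: [0.6122, 0.0332, 0.0376]
tcp_rot: [[-0.984, 0.177, -0.006], [0.177, 0.984, 0.005], [0.007, 0.004, -1.0]]
force: [-1.0, 0.1, -0.4]
opening: 0.223
grasp_force: 29.8
```

>>> step_arm(steps=[[0,0,0,0,0,0,1],[0,0,0,0,0,0,0],[0,0,0,0,0,0,0],[0,0,0,0,0,0,0],[0,0,0,0,0,0,0],[0,0,0,0,0,0,0],[0,0,-0.1,0,0,0,0],[0,0,-0.22,0,0,0,0]])

```text
time_s: 31.82
position: [0.6131, 0.0341, 0.1066]
tcp_rot: [[-0.985, 0.175, -0.005], [0.175, 0.985, 0.004], [0.006, 0.003, -1.0]]
force: [0.0, -0.5, 0.6]
opening: 0.496
grasp_force: 0.0
```

>>> step_arm(steps=[[0,0,-0.13,0,0,0,0],[0.1,0.1,-0.2,0,0,0,0],[0.2,0.2,-0.2,0,0,0,0],[0.32,0.3,-0.2,0,0,0,0],[0.42,0.4,-0.2,0,0,0,0],[0.5,0.5,-0.2,0,0,0,0],[0.55,0.6,-0.2,0,0,0,0],[0.55,0.65,-0.2,0,0,0,0]])

```text
time_s: 32.48
position: [0.4824, 0.2584, 0.1695]
tcp_rot: [[-0.985, 0.171, -0.001], [0.171, 0.985, 0.005], [0.002, 0.004, -1.0]]
force: [0.3, -0.3, -0.6]
opening: 0.5
grasp_force: 0.0
```

```bash
cat > red.py <<'E'
from yel import *
def red(cc,box,z=.021):
    h=cv2.cvtColor(cc['image'],cv2.COLOR_RGB2HSV);m=cv2.inRange(h,np.array((0,120,60)),np.array((8,255,255)))
    n,l,st,ce=cv2.connectedComponentsWithStats(m)
    for i in range(1,n):
        u,v=ce[i]
        if st[i,4]>8 and box[0]<u<box[2] and box[1]<v<box[3]:
            ys,xs=np.where(l==i);P=np.array([at(cc,x,y,z)[:2] for x,y in zip(xs,ys)])
            w,V=np.linalg.eigh(np.cov(P.T));a=V[:,1]
            print(st[i,4],(u.round(1),v.round(1)),P.mean(0).round(4),'yaw',np.degrees(np.arctan2(a[1],a[0])).round(1),(np.sqrt(12*w)*1000).round(1))
E
python3 - <<'E'
from red import *
from go import rel,grasp,Rx
s=read_state();print(s['position'],s['opening'],s['grasp_force'])
c=snap('top','t12');d=snap('scene','s12')
print('top');red(c,(240,160,400,290));print('scene');red(d,(240,150,440,300))
for y in(50,56): print(rel(np.array([.4985,.2303,.08]),grasp(0,y)))
E
```

```text
[0.48242186 0.25835593 0.16952773] 0.4999274530805257 0.0
top
52 (np.float64(362.3), np.float64(192.0)) [0.6145 0.0339] yaw 171.7 [16.9 31.8]
scene
54 (np.float64(286.3), np.float64(200.8)) [0.6184 0.0332] yaw 179.9 [23.5 32.9]
55 (np.float64(353.9), np.float64(226.5)) [0.4991 0.2301] yaw 50.7 [20.4 31.6]
123 (np.float64(286.3), np.float64(286.9)) [0.7708 0.3085] yaw 153.0 [23.9 53.9]
(array([-0.053, -0.084,  0.299]), array([ 0.003,  0.008, -1.329]))
(array([-0.053, -0.084,  0.299]), array([ 0.003,  0.008, -1.462]))
```

A is in the bin. Now B, turning the tool about −64°.

>>> step_arm(steps=[[-0.02,-0.03,0.03,0,0,-0.15,0],[-0.04,-0.06,0.06,0,0,-0.3,0],[-0.053,-0.084,0.1,0,0,-0.45,0],[-0.053,-0.084,0.13,0,0,-0.6,0],[-0.053,-0.084,0.15,0,0,-0.75,0],[-0.053,-0.084,0.15,0,0,-0.9,0],[-0.053,-0.084,0.15,0,0,-1,0],[-0.053,-0.084,0.15,0,0,-1,0]])

```text
time_s: 33.25
position: [0.499, 0.2256, 0.1238]
tcp_rot: [[-0.82, -0.572, 0.002], [-0.572, 0.82, 0.003], [-0.003, 0.001, -1.0]]
force: [-0.5, 0.9, 0.0]
opening: 0.496
grasp_force: 0.0
```

Run:
```python
from go import *
s=read_state(); print(s['position'],s['joint_positions'].round(1)); print(rel(np.array([.499,.2303,.04]),grasp(0,54)))
```

```text
[0.49902818 0.22562141 0.12375419] [  12.6   31.7   98.4    0.2   49.8 -112.5]
(array([-0.008,  0.013,  0.279]), array([ 0.001,  0.004, -0.424]))
```

>>> step_arm(steps=[[-0.008,0.013,0.05,0,0,-0.15,-0.1],[-0.008,0.013,0.1,0,0,-0.3,-0.1],[-0.008,0.013,0.17,0,0,-0.424,-0.1],[-0.008,0.013,0.24,0,0,-0.424,-0.1],[-0.008,0.013,0.3,0,0,-0.424,-0.1],[-0.008,0.013,0.35,0,0,-0.424,-0.1],[-0.008,0.013,0.376,0,0,-0.424,-0.1],[-0.008,0.013,0.376,0,0,-0.424,-0.1]])

```text
time_s: 33.92
position: [0.4977, 0.231, 0.0095]
tcp_rot: [[-0.59, -0.808, -0.001], [-0.808, 0.59, 0.002], [-0.001, 0.002, -1.0]]
force: [0.6, 0.1, -0.2]
opening: 0.549
grasp_force: 0.0
```

>>> step_arm(steps=[[0,0,0,0,0,0,1],[0,0,0,0,0,0,1],[0,0,0,0,0,0,1],[0,0,0,0,0,0,1],[0,0,0,0,0,0,1],[0,0,0,0,0,0,1],[0,0,0,0,0,0,1],[0,0,0,0,0,0,1]])

```text
time_s: 34.58
position: [0.4988, 0.232, 0.0114]
tcp_rot: [[-0.588, -0.809, 0.003], [-0.809, 0.588, 0.003], [-0.004, -0.0, -1.0]]
force: [-0.8, 0.3, 5.8]
opening: 0.222
grasp_force: 30.0
```

>>> step_arm(steps=[[0,0,-0.07,0,0,0,1],[0,0,-0.17,0,0,0,1],[0,0,-0.28,0,0,0.15,1],[0,0,-0.36,0,0,0.3,1],[0,0,-0.37,0,0,0.45,1],[0,0,-0.37,0,0,0.6,1],[0,0,-0.37,0,0,0.75,1],[0,0,-0.37,0,0,0.75,1]])

```text
time_s: 35.25
position: [0.4979, 0.2315, 0.1219]
tcp_rot: [[-0.939, -0.344, 0.001], [-0.344, 0.939, 0.003], [-0.002, 0.002, -1.0]]
force: [-0.1, -0.4, -0.2]
opening: 0.219
grasp_force: 30.0
```

Run:
```python
from go import *
s=read_state(); print(s['position'],s['opening'],s['grasp_force']); print(rel(np.array([.65,.037,.12]),grasp(0,-3)))
```

```text
[0.49787586 0.23150652 0.12188328] 0.21867073074549942 30.00218689441681
(array([-0.253, -0.783,  0.005]), array([0.004, 0.002, 0.514]))
```

>>> step_arm(steps=[[-0.04,-0.12,0,0,0,0.1,1],[-0.08,-0.24,0,0,0,0.2,1],[-0.12,-0.36,0,0,0,0.3,1],[-0.16,-0.49,0,0,0,0.4,1],[-0.2,-0.62,0,0,0,0.5,1],[-0.24,-0.73,0,0,0,0.514,1],[-0.253,-0.783,0,0,0,0.514,1],[-0.253,-0.783,0,0,0,0.514,1]])

```text
time_s: 35.92
position: [0.6532, 0.0336, 0.1209]
tcp_rot: [[-0.999, 0.052, 0.004], [0.052, 0.999, 0.002], [-0.004, 0.002, -1.0]]
force: [-0.9, 0.7, -0.3]
opening: 0.218
grasp_force: 30.0
```

>>> step_arm(steps=[[0,0,0.08,0,0,0,1],[0,0,0.18,0,0,0,1],[0,0,0.24,0,0,0,1],[0,0,0.26,0,0,0,1],[0,0,0.26,0,0,0,0],[0,0,0.26,0,0,0,0],[0,0,0.26,0,0,0,0],[0,0,0.26,0,0,0,0]])

```text
time_s: 36.58
position: [0.6519, 0.0379, 0.0452]
tcp_rot: [[-0.999, 0.049, 0.005], [0.049, 0.999, 0.003], [-0.005, 0.003, -1.0]]
force: [0.1, -0.4, -0.2]
opening: 0.432
grasp_force: 0.0
```

>>> step_arm(steps=[[0,0,-0.1,0,0,0,0],[0,0,-0.23,0,0,0,0],[0.05,0,-0.35,0,0,0,0],[0.18,-0.1,-0.4,0,0,0,-0.2],[0.3,-0.2,-0.4,0,0,0,-0.2],[0.42,-0.3,-0.4,0,0,0,-0.5],[0.55,-0.4,-0.4,0,0,0,-1],[0.68,-0.5,-0.4,0,0,0,-1]])

```text
time_s: 37.25
position: [0.4671, -0.0833, 0.1644]
tcp_rot: [[-0.999, 0.049, 0.005], [0.049, 0.999, 0.001], [-0.005, 0.002, -1.0]]
force: [0.4, -0.7, -0.0]
opening: 0.744
grasp_force: 0.0
```

Run:
```python
from red import *
from go import rel,grasp
s=read_state();print(s['position'],s['opening'],s['grasp_force'])
c=snap('top','t13');d=snap('scene','s13')
print('top');red(c,(240,160,400,290));print('scene');red(d,(240,150,440,300))
h=cv2.cvtColor(c['image'],cv2.COLOR_RGB2HSV);m=cv2.inRange(h,np.array((50,120,40)),np.array((75,255,255)));m[:,:330]=0;m[:,420:]=0
ys,xs=np.where(m);print(xs.min(),xs.max(),ys.min(),ys.max())
k=cv2.convexHull(np.c_[xs,ys].astype(np.int32));q=cv2.boxPoints(cv2.minAreaRect(k));print([at(c,*p,.06)[:2].tolist() for p in q])
print(rel(np.array([.4405,-.2575,.16]),grasp(0)))
o=cv2.inRange(h,np.array((5,150,80)),np.array((18,255,255)));o[:,:435]=0;o[:,490:]=0;o[:190]=0
ys,xs=np.where(o);print(len(xs),xs.min(),xs.max(),ys.min(),ys.max(),xs.mean(),ys.mean())
a=cv2.resize(c['image'][60:290,240:490,::-1],None,fx=2,fy=2,interpolation=2);b=cv2.resize(d['image'][110:340,230:380,::-1],None,fx=2,fy=2,interpolation=2)
cv2.imwrite('pics/m11.png',np.hstack([a,b]))
```

```text
[ 0.46710998 -0.08325744  0.16439833] 0.7435503315366946 0.0
top
30 (np.float64(361.5), np.float64(179.7)) [0.654  0.0374] yaw 163.0 [15.9 20.3]
53 (np.float64(362.4), np.float64(192.1)) [0.6142 0.0336] yaw 171.6 [17.7 30.7]
scene
46 (np.float64(287.0), np.float64(200.5)) [0.6161 0.0332] yaw 179.1 [23.8 28.5]
52 (np.float64(276.2), np.float64(204.7)) [0.6534 0.0316] yaw -147.1 [18.7 37.7]
121 (np.float64(286.3), np.float64(287.0)) [0.7709 0.3086] yaw 153.1 [23.8 53.4]
337 379 167 206
[[0.5716, 0.1151], [0.6899, 0.1094], [0.6835, -0.0175], [0.5656, -0.011]]
(array([ 0.041, -0.583,  0.01 ]), array([ 0.005, -0.004, -0.07 ]))
69 454 459 252 273 457.4492753623188 263.82608695652175
```

View pics/m11.png

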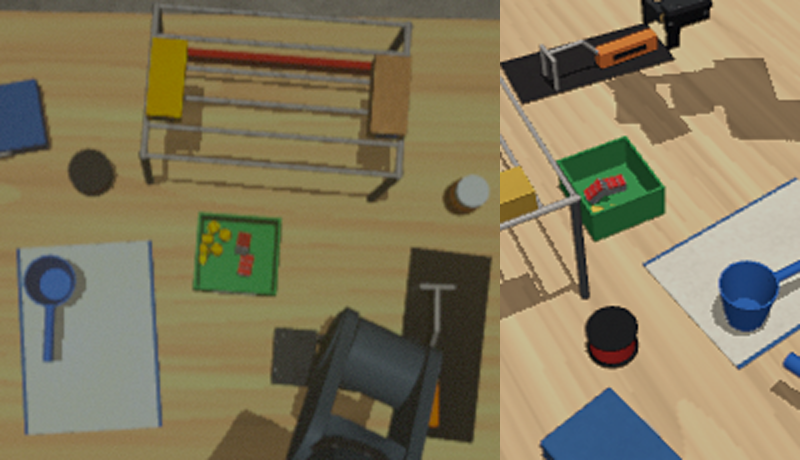

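>>> step_arm(steps=[[0.01,-0.12,0,0,0,-0.07,-1],[0.02,-0.24,0,0,0,-0.07,-1],[0.03,-0.36,0,0,0,-0.07,-1],[0.041,-0.48,0,0,0,-0.07,-1],[0.041,-0.56,0,0,0,-0.07,-1],[0.041,-0.583,0,0,0,-0.07,-1],[0.041,-0.583,0,0,0,-0.07,-1],[0.041,-0.583,0,0,0,-0.07,-1]])

```text
time_s: 38.02
position: [0.4472, -0.2558, 0.1626]
tcp_rot: [[-1.0, -0.004, 0.002], [-0.004, 1.0, 0.004], [-0.002, 0.004, -1.0]]
force: [0.2, 0.2, 0.2]
opening: 1.001
grasp_force: 0.0
```

All the connectors (crop 200–230, 222–262) and both terminals (245, 240–268) are in the bin. The scoop stands upright and empty (50,280), the hook is on its mat, and the jar and spool are unmoved. Pick up the hook again.

>>> step_arm(steps=[[0.015,0,0.1,0,0,0,-1],[0.018,0,0.2,0,0,0,-1],[0.018,0,0.3,0,0,0,-1],[0.018,0,0.4,0,0,0,-1],[0.018,0,0.46,0,0,0,-1],[0.018,0,0.488,0,0,0,-1],[0.018,0,0.488,0,0,0,1],[0.018,0,0.488,0,0,0,1]])

```text
time_s: 38.68
position: [0.4421, -0.255, 0.0161]
tcp_rot: [[-1.0, -0.006, 0.002], [-0.006, 1.0, 0.003], [-0.002, 0.003, -1.0]]
force: [0.3, 0.1, -0.7]
opening: 0.916
grasp_force: 0.0
```

>>> step_arm(steps=[[0,0,0,0,0,0,1],[0,0,0,0,0,0,1],[0,0,0,0,0,0,1],[0,0,0,0,0,0,1],[0,0,0,0,0,0,1],[0,0,0,0,0,0,1],[0,0,0,0,0,0,1],[0,0,0,0,0,0,1]])

```text
time_s: 39.35
position: [0.4416, -0.256, 0.0158]
tcp_rot: [[-1.0, -0.004, 0.002], [-0.004, 1.0, 0.003], [-0.002, 0.003, -1.0]]
force: [0.6, 0.7, -0.1]
opening: 0.325
grasp_force: 0.0
```

>>> step_arm(steps=[[0,0,0,0,0,0,1],[0,0,0,0,0,0,1],[0,0,0,0,0,0,1],[0,0,0,0,0,0,1],[0,0,0,0,0,0,1]])

```text
time_s: 39.77
position: [0.4417, -0.2562, 0.0158]
tcp_rot: [[-1.0, -0.005, 0.002], [-0.005, 1.0, 0.003], [-0.002, 0.003, -1.0]]
force: [-1.0, -0.7, 0.4]
opening: 0.295
grasp_force: 29.9
```

>>> step_arm(steps=[[0,0,-0.1,0,0,0,1],[0,0,-0.2,0,0,0,1],[0.02,0,-0.28,0,0,0,1],[0.06,0.1,-0.28,0,0,0,1],[0.1,0.22,-0.28,0,0,0,1],[0.11,0.35,-0.28,0,0,0,1],[0.11,0.48,-0.28,0,0,0,1],[0.11,0.6,-0.28,0,0,0,1]])

```text
time_s: 40.43
position: [0.406, -0.0742, 0.1001]
tcp_rot: [[-1.0, -0.003, -0.001], [-0.003, 1.0, 0.005], [0.0, 0.005, -1.0]]
force: [-0.2, 0.3, -2.0]
opening: 0.298
grasp_force: 29.9
```

Run:
```python
from go import *
s=read_state(); print(s['position'],s['opening'],s['grasp_force']); print(rel(np.array([.408,.060,.10]),grasp(0,-3.3)))
```

```text
[ 0.40596546 -0.07419065  0.10005168] 0.29777406879761475 29.921408593654633
(array([-0.008,  0.447,  0.002]), array([ 0.006, -0.001,  0.077]))
```

>>> step_arm(steps=[[-0.008,0.11,0,0,0,0.04,1],[-0.008,0.22,0,0,0,0.077,1],[-0.008,0.33,0,0,0,0.077,1],[-0.008,0.42,0,0,0,0.077,1],[-0.008,0.447,0,0,0,0.077,1],[-0.008,0.447,0,0,0,0.077,1],[-0.008,0.447,0,0,0,0.077,1]])

```text
time_s: 41.02
position: [0.4094, 0.0577, 0.1005]
tcp_rot: [[-0.999, 0.054, 0.001], [0.054, 0.999, 0.003], [-0.001, 0.003, -1.0]]
force: [0.0, -0.2, -2.6]
opening: 0.297
grasp_force: 29.9
```

Run:
```python
from red import *
from go import rel,grasp
s=read_state(); print(s['position']); print(rel(np.array([.408,.060,.024]),grasp(0,-3.3)))
c=snap('top','t14');im=c['image'].astype(int)
# gray crossbar: pixels near expected
e=proj(c,[.549,.052,.153]);print(e)
u,v=e.astype(int);sub=c['image'][v-8:v+9,u-14:u+15]
hs=cv2.cvtColor(sub,cv2.COLOR_RGB2HSV);m=(hs[:,:,1]<60)
print('\n'.join(''.join('#' if x else '.' for x in r) for r in m), u-14,v-8)
```

```text
[0.40941087 0.0576769  0.10054457]
(array([0.005, 0.007, 0.255]), array([0.004, 0.001, 0.004]))
[358.5 209.8]
.............................
.............................
.............................
.............................
.............................
.............................
.............................
......########.#..#..........
......##################.....
.......###..#############....
..............###..######....
..............###............
..............###............
..............###............
..............###............
..............###............
..............###............ 344 201
```

>>> step_arm(steps=[[0.005,0.007,0.06,0,0,0,1],[0.005,0.007,0.13,0,0,0,1],[0.005,0.007,0.2,0,0,0,1],[0.005,0.007,0.25,0,0,0,1],[0.005,0.007,0.255,0,0,0,1],[0.005,0.007,0.255,0,0,0,1]])

```text
time_s: 41.57
position: [0.4081, 0.0589, 0.0235]
tcp_rot: [[-0.998, 0.058, -0.001], [0.058, 0.998, 0.003], [0.001, 0.003, -1.0]]
force: [0.1, 0.4, -2.8]
opening: 0.297
grasp_force: 29.9
```

>>> step_arm(steps=[[-0.02,0,0,0,0,0,1],[-0.04,0,0,0,0,0,1],[-0.065,0,0,0,0,0,1],[-0.095,0,0,0,0,0,1],[-0.13,0,0,0,0,0,1],[-0.17,0,0,0,0,0,1],[-0.21,0,0,0,0,0,1],[-0.25,0,0,0,0,0,1]])

```text
time_s: 42.23
position: [0.483, 0.0562, 0.0248]
tcp_rot: [[-0.998, 0.055, -0.0], [0.055, 0.998, 0.003], [0.0, 0.003, -1.0]]
force: [-3.4, 0.1, -0.0]
opening: 0.295
grasp_force: 29.9
```

>>> step_arm(steps=[[-0.04,0,0,0,0,0,1],[-0.08,0,0,0,0,0,1],[-0.12,0,0,0,0,0,1],[-0.16,0,0,0,0,0,1],[-0.2,0,0,0,0,0,1],[-0.24,0,0,0,0,0,1],[-0.28,0,0,0,0,0,1],[-0.31,0,0,0,0,0,1]])

```text
time_s: 42.9
position: [0.5769, 0.0509, 0.0249]
tcp_rot: [[-0.998, 0.055, 0.002], [0.055, 0.998, 0.003], [-0.001, 0.003, -1.0]]
force: [-1.9, 0.4, -2.1]
opening: 0.295
grasp_force: 29.9
```

```bash
cat > bin.py <<'E'
from red import *
def bn(c):
    h=cv2.cvtColor(c['image'],cv2.COLOR_RGB2HSV);m=cv2.inRange(h,np.array((50,110,30)),np.array((75,255,255)));m[:,:325]=0;m[:,430:]=0;m[230:]=0
    ys,xs=np.where(m);k=cv2.convexHull(np.c_[xs,ys].astype(np.int32));q=cv2.boxPoints(cv2.minAreaRect(k));P=[at(c,*p,.06)[:2] for p in q]
    print(len(xs),[p.tolist() for p in P],np.mean(P,0).round(4))
E
python3 - <<'E'
from bin import *
s=read_state(); print(s['position'],s['force'],s['opening'],np.array(s['tcp_rot']).round(3).tolist())
bn(load('t13'));bn(load('top0'));bn(snap('top','t15'))
E
```

```text
[0.57685063 0.05091948 0.0249441 ] [-1.88627652  0.38925359 -2.09583863] 0.29510294703344353 [[-0.998, 0.055, 0.002], [0.055, 0.998, 0.003], [-0.001, 0.003, -1.0]]
1061 [[0.5714, 0.1158], [0.6901, 0.11], [0.6838, -0.0175], [0.5653, -0.011]] [0.6276 0.0493]
1039 [[0.8978, 0.1057], [0.9002, -0.0204], [0.7819, -0.0221], [0.7793, 0.1031]] [0.8398 0.0416]
727 [[0.7235, 0.1077], [0.8442, 0.1013], [0.8367, -0.0264], [0.7163, -0.0191]] [0.7802 0.0409]
```

>>> step_arm(steps=[[-0.04,0,0,0,0,0,1],[-0.08,0,0,0,0,0,1],[-0.12,0,0,0,0,0,1],[-0.16,0,0,0,0,0,1],[-0.2,0,0,0,0,0,1],[-0.23,0,0,0,0,0,1],[-0.26,0,0,0,0,0,1],[-0.28,0,0,0,0,0,1]])

```text
time_s: 43.62
position: [0.6604, 0.0461, 0.0246]
tcp_rot: [[-0.998, 0.056, 0.001], [0.056, 0.998, 0.003], [-0.001, 0.003, -1.0]]
force: [-2.8, 0.6, -0.9]
opening: 0.292
grasp_force: 29.9
```

>>> step_arm(steps=[[-0.01,0,0,0,0,0,1],[-0.02,0,0,0,0,0,1],[-0.03,0,0,0,0,0,1],[-0.04,0,0,0,0,0,1]])

```text
time_s: 43.95
position: [0.6713, 0.0455, 0.0245]
tcp_rot: [[-0.998, 0.056, 0.0], [0.056, 0.998, 0.003], [-0.0, 0.003, -1.0]]
force: [-3.4, 0.2, 0.1]
opening: 0.294
grasp_force: 29.9
```

>>> step_arm(steps=[[-0.007,0,0,0,0,0,1],[-0.013,0,0,0,0,0,1],[-0.02,0,0,0,0,0,1],[-0.02,0,0,0,0,0,1]])

```text
time_s: 44.28
position: [0.6782, 0.045, 0.0246]
tcp_rot: [[-0.998, 0.056, 0.002], [0.056, 0.998, 0.003], [-0.002, 0.003, -1.0]]
force: [-2.0, -0.8, -0.8]
opening: 0.298
grasp_force: 29.9
```

>>> step_arm(steps=[[-0.005,0,0,0,0,0,1],[-0.01,0,0,0,0,0,1],[-0.01,0,0,0,0,0,1]])

```text
time_s: 44.53
position: [0.6781, 0.045, 0.024]
tcp_rot: [[-0.998, 0.056, -0.005], [0.056, 0.998, 0.003], [0.005, 0.003, -1.0]]
force: [-7.7, 0.0, 1.9]
opening: 0.297
grasp_force: 30.0
```

>>> step_arm(steps=[[-0.005,0,0,0,0,0,1],[-0.01,0,0,0,0,0,1],[-0.01,0,0,0,0,0,1]])

```text
time_s: 44.78
position: [0.6782, 0.0449, 0.0232]
tcp_rot: [[-0.998, 0.056, -0.011], [0.056, 0.998, 0.004], [0.011, 0.003, -1.0]]
force: [-10.3, -0.6, 1.4]
opening: 0.296
grasp_force: 30.0
```

Stop bar reached (force rising, no more travel). Press once more to seat it, then check.

>>> step_arm(steps=[[-0.005,0,0,0,0,0,1],[-0.01,0,0,0,0,0,1],[-0.01,0,0,0,0,0,1]])

```text
time_s: 45.03
position: [0.6783, 0.0449, 0.0224]
tcp_rot: [[-0.998, 0.056, -0.018], [0.056, 0.998, 0.004], [0.018, 0.003, -1.0]]
force: [-14.7, -0.3, 1.5]
opening: 0.289
grasp_force: 30.0
```

>>> step_arm(steps=[[0.02,0,0,0,0,0,1],[0.05,0,0,0,0,0,1],[0.09,0,0,0,0,0,1],[0.15,0,0,0,0,0,1],[0.25,0,0,0,0,0,1],[0.36,0,0,0,0,0,1],[0.48,0,0,0,0,0,1],[0.58,0,0,0,0,0,1]])

```text
time_s: 45.7
position: [0.5129, 0.0542, 0.0248]
tcp_rot: [[-0.998, 0.056, 0.005], [0.056, 0.998, 0.003], [-0.005, 0.003, -1.0]]
force: [-0.3, -0.3, -1.3]
opening: 0.297
grasp_force: 30.0
```

Run:
```python
from bin import *
s=read_state(); print(s['position'],s['force'],s['opening'],np.array(s['tcp_rot']).round(3).tolist())
c=snap('top','t16');bn(c)
# red stop bar front edge near bin vs bin back rim, column profile
h=cv2.cvtColor(c['image'],cv2.COLOR_RGB2HSV);g=cv2.inRange(h,np.array((50,110,30)),np.array((75,255,255)));r=cv2.inRange(h,np.array((0,120,40)),np.array((6,255,255)))
for u in range(345,385,5):
    gy=np.where(g[60:200,u])[0]+60;ry=np.where(r[60:110,u])[0]+60;print(u,gy.min() if len(gy) else None,gy.max() if len(gy) else None,ry.min() if len(ry) else None,ry.max() if len(ry) else None)
for u in(392,400,408):
    ry=np.where(r[60:130,u])[0]+60;print(u,ry.min(),ry.max())
```

```text
[0.51289699 0.05423074 0.02484967] [-0.28715851 -0.26588147 -1.31700448] 0.2971256703408762 [[-0.998, 0.056, 0.005], [0.056, 0.998, 0.003], [-0.005, 0.003, -1.0]]
648 [[0.8283, 0.1028], [0.9442, 0.0966], [0.9365, -0.0322], [0.8208, -0.0252]] [0.8824 0.0355]
345 89 122 None None
350 113 123 None None
355 88 123 None None
360 88 124 None None
365 89 124 101 103
370 89 124 101 101
375 89 125 None None
380 90 125 None None
392 89 91
400 90 92
408 90 93
```

The bin sits against the stop bar, aligned with the rack. Return the hook to its mat.

>>> step_arm(steps=[[0.07,0,-0.08,0,0,0,1],[0.15,0,-0.17,0,0,0,1],[0.21,-0.05,-0.26,0,0,-0.04,1],[0.21,-0.15,-0.28,0,0,-0.072,1],[0.21,-0.28,-0.28,0,0,-0.072,1],[0.21,-0.41,-0.28,0,0,-0.072,1],[0.21,-0.54,-0.28,0,0,-0.072,1],[0.21,-0.64,-0.28,0,0,-0.072,1]])

```text
time_s: 46.42
position: [0.4422, -0.1387, 0.1087]
tcp_rot: [[-1.0, 0.0, 0.009], [0.0, 1.0, -0.001], [-0.009, -0.001, -1.0]]
force: [1.6, -0.0, -2.4]
opening: 0.299
grasp_force: 30.0
```

Run:
```python
from go import *
s=read_state(); print(s['position'],s['opening'],s['grasp_force']); print(rel(np.array([.441,-.2565,.10]),grasp(0)))
```

```text
[ 0.44215574 -0.13870706  0.10870824] 0.29896612177611004 29.979629516601562
(array([ 0.004, -0.393,  0.03 ]), array([-0.002,  0.011, -0.   ]))
```

>>> step_arm(steps=[[0.004,-0.12,0.02,0,0,0,1],[0.004,-0.24,0.03,0,0,0,1],[0.004,-0.34,0.03,0,0,0,1],[0.004,-0.393,0.06,0,0,0,1],[0.004,-0.393,0.13,0,0,0,1],[0.004,-0.393,0.2,0,0,0,1],[0.004,-0.393,0.26,0,0,0,1],[0.004,-0.393,0.28,0,0,0,1]])

```text
time_s: 47.08
position: [0.4382, -0.2514, 0.021]
tcp_rot: [[-1.0, -0.0, 0.0], [-0.0, 1.0, 0.004], [-0.0, 0.004, -1.0]]
force: [-0.4, 0.9, -2.2]
opening: 0.291
grasp_force: 30.0
```

>>> step_arm(steps=[[0,0,0.01,0,0,0,1],[0,0,0.015,0,0,0,1],[0,0,0.02,0,0,0,1],[0,0,0.02,0,0,0,1]])

```text
time_s: 47.42
position: [0.4392, -0.2521, 0.018]
tcp_rot: [[-1.0, -0.001, 0.003], [-0.001, 1.0, 0.002], [-0.003, 0.002, -1.0]]
force: [-0.2, -0.5, -2.7]
opening: 0.291
grasp_force: 30.0
```

Shift 20 mm toward the mat's centre so both prongs are well on it, then set it down.

>>> step_arm(steps=[[0,-0.03,0,0,0,0,1],[0,-0.067,0,0,0,0,1],[0,-0.067,0.003,0,0,0,1],[0,-0.067,0.006,0,0,0,1],[0,-0.067,0.009,0,0,0,1],[0,-0.067,0.009,0,0,0,1]])

```text
time_s: 47.92
position: [0.4403, -0.2746, 0.0158]
tcp_rot: [[-1.0, -0.001, 0.006], [-0.001, 1.0, -0.002], [-0.006, -0.002, -1.0]]
force: [1.0, -4.4, 4.9]
opening: 0.294
grasp_force: 30.0
```

>>> step_arm(steps=[[0,0,0.002,0,0,0,1],[0,0,0.002,0,0,0,1]])

```text
time_s: 48.08
position: [0.4403, -0.2746, 0.0157]
tcp_rot: [[-1.0, -0.001, 0.006], [-0.001, 1.0, -0.003], [-0.006, -0.003, -1.0]]
force: [0.2, -3.8, 11.2]
opening: 0.296
grasp_force: 30.0
```

In contact with the mat. Release and rise.

>>> step_arm(steps=[[0,0,-0.002,0,0,0,-1],[0,0,-0.002,0,0,0,-1],[0,0,-0.002,0,0,0,-1],[0,0,-0.002,0,0,0,-1],[0,0,-0.002,0,0,0,-1],[0,0,-0.002,0,0,0,-1],[0,0,-0.002,0,0,0,-1],[0,0,-0.002,0,0,0,-1]])

```text
time_s: 48.75
position: [0.4382, -0.2717, 0.0143]
tcp_rot: [[-1.0, -0.001, 0.001], [-0.001, 1.0, 0.004], [-0.001, 0.004, -1.0]]
force: [-0.2, 0.3, 0.4]
opening: 0.819
grasp_force: 0.0
```

>>> step_arm(steps=[[0,0,-0.07,0,0,0,-1],[0,0,-0.2,0,0,0,-1],[0,0,-0.33,0,0,0,-1],[0,0,-0.46,0,0,0,-1],[0,0,-0.58,0,0,0,-1],[0,0.1,-0.65,0,0,0,-1],[0,0.22,-0.65,0,0,0,-1],[0,0.35,-0.65,0,0,0,-1]])

```text
time_s: 49.42
position: [0.4391, -0.168, 0.2118]
tcp_rot: [[-1.0, 0.002, 0.006], [0.002, 1.0, 0.0], [-0.006, 0.0, -1.0]]
force: [0.5, 0.7, -1.2]
opening: 0.996
grasp_force: 0.0
```

>>> step_arm(steps=[[0,0.12,0,0,0,0,-1],[0,0.24,0,0,0,0,-1],[0,0.36,0,0,0,0,-1],[0,0.48,0,0,0,0,-1],[0,0.48,0,0,0,0,-1],[0,0.48,0,0,0,0,-1]])

```text
time_s: 49.92
position: [0.4373, -0.0217, 0.2103]
tcp_rot: [[-1.0, -0.005, 0.001], [-0.005, 1.0, 0.003], [-0.001, 0.003, -1.0]]
force: [0.6, -0.4, 0.3]
opening: 0.995
grasp_force: 0.0
```

Run:
```python
from bin import *
s=read_state(); print(s['position'],s['time_s'],s['force'])
c=snap('top','t17');d=snap('scene','s17');bn(c)
def seg(im,lo,hi,box): 
    h=cv2.cvtColor(im,cv2.COLOR_RGB2HSV);m=cv2.inRange(h,np.array(lo),np.array(hi));z=m*0;u0,v0,u1,v1=box;z[v0:v1,u0:u1]=m[v0:v1,u0:u1];ys,xs=np.where(z);return len(xs),xs.min(),xs.max(),ys.min(),ys.max(),xs.mean().round(1),ys.mean().round(1)
O=((3,150,80),(19,255,255))
for im,b in((load('top0'),(435,185,490,290)),(c,(435,185,490,290))): print('hook top',seg(im['image'],*O,b))
for im in(load('scene0'),d): print('hook scene',seg(im['image'],*O,(270,115,320,150)))
Y=((20,110,60),(32,255,255));B=((100,120,30),(120,255,255))
print('yellow in bin',blobs(c['image'],*Y,(345,80,382,128),3))
red(c,(335,100,400,130))
for im in(load('top0'),c): print('scoop',seg(im['image'],*B,(252,183,312,250)))
# hook crossbar
u,v=proj(c,[.582,-.274,.073]).astype(int);hs=cv2.cvtColor(c['image'][v-6:v+14,u-12:u+13],cv2.COLOR_RGB2HSV)[:,:,2]
print('\n'.join(''.join('#' if x>75 else '.' for x in r) for r in hs))
# jar/spool change
for n,(x,y) in(('jar',(476,156)),('spool',(286,146))):
    A=load('top0')['image'][y-14:y+15,x-14:x+15].astype(int);Bm=c['image'][y-14:y+15,x-14:x+15].astype(int);print(n,abs(A-Bm).mean().round(2))
```

```text
[ 0.43727177 -0.02174564  0.21030626] 49.9167 [ 0.56438216 -0.43165686  0.31403852]
656 [[0.828, 0.1026], [0.9442, 0.0967], [0.9368, -0.0321], [0.8209, -0.0254]] [0.8825 0.0354]
hook top (304, np.int64(453), np.int64(461), np.int64(234), np.int64(273), np.float64(457.2), np.float64(253.3))
hook top (300, np.int64(456), np.int64(465), np.int64(235), np.int64(273), np.float64(461.1), np.float64(254.3))
hook scene (313, np.int64(277), np.int64(307), np.int64(123), np.int64(143), np.float64(291.5), np.float64(132.6))
hook scene (309, np.int64(276), np.int64(306), np.int64(122), np.int64(141), np.float64(290.6), np.float64(130.8))
yellow in bin [(np.int32(5), [348.2, 82.6]), (np.int32(3), [367.7, 84.7]), (np.int32(3), [380.3, 85.7]), (np.int32(4), [347.5, 86.0]), (np.int32(7), [359.0, 87.0]), (np.int32(7), [372.0, 88.0]), (np.int32(87), [350.8, 103.3]), (np.int32(30), [358.6, 100.4]), (np.int32(3), [370.0, 99.3]), (np.int32(15), [346.7, 112.5])]
27 (np.float64(367.4), np.float64(101.4)) [0.9099 0.0229] yaw 69.6 [16.  18.5]
36 (np.float64(367.9), np.float64(115.6)) [0.8631 0.0204] yaw 145.6 [17.9 22.1]
scoop (185, np.int64(258), np.int64(274), np.int64(191), np.int64(241), np.float64(265.0), np.float64(214.2))
scoop (319, np.int64(260), np.int64(276), np.int64(188), np.int64(239), np.float64(266.6), np.float64(208.7))
.........................
.........................
.........................
.........................
.........................
....#....................
...##################....
...##################....
...........##########....
...........###...........
...........##............
...........##............
...........##............
...........##............
...........##............
...........##............
...........##............
...........##............
...........##............
...........##............
jar 5.54
spool 4.58
```

Everything checks out: the bin is flush with its contents inside, the hook is on the mat, and the scoop is upright on the board. Handing in.

```bash
python3 -c "
from rig import *
print(hand_in())"
```

```text
the job is handed in; nothing more can be done
None
```

The job is handed in at about 50 s: the green bin, holding all the connectors and both terminal blocks, is back flush against the stop bar. The hook is on its mat, the empty scoop is upright on the board, and the jar and spool are where they started; I have no verdict from the judge.

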